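# Clamp the polishing pot in the drill vise and fill it with beads by scoop

### The arm

A 6-joint arm with a two-finger parallel gripper is mounted at the origin on the work surface. World frame = base frame: x ahead of the robot, y to its left, z up, the work surface at z = 0. Lengths are in m, angles in rad, forces in N, time in s.
With the tool pointing down it reaches from about 0.425 to 1.125 m from the base axis. Payload 14.9 kg.
Tool frame: the origin (TCP) lies midway between the tips of the shut fingers; the grasp point (between the pads) lies 19 mm behind it; z points along the fingers, y is the direction in which the jaws open and shut (so a half turn about z gives the same grasp; the last joint's range is limited). The gripper opens to 91 mm and grips with 3 to 60 N. Pads are 32 mm wide; open, the fingers measure 118 mm over their backs; the gripper's body (76 mm by 178 mm) begins 60 mm behind the grasp point.
Start: joints at [-1.306, 0.379, 1.734, -0, 1.028, -0.033], TCP at [0.205, -0.669, 0.214] pointing down, gripper open.
Joint ranges: [-2.77, 2.77], [-0.74, 2.19], [0, 2.66], [-1.06, 4.2], [0.31, 2.87], [-3.08, 3.08]. Speed limits (rad/s): [1.89, 1.89, 2.39, 3.14, 3.14, 3.14].

### API

Orientations are given as a unit quaternion [x, y, z, w].
In Python, from workcell import ctrl gives the robot as it stands.
- The arm moves only by the tool play_rows, never from a script. Its argument "series" is a list of rows, each a list of 4 numbers: the shift along the world's x, y, z in units of 40 mm (1.0 is 40 mm), then the turn about the world's z in units of 5 degrees (1.0 is 5 degrees). A call has 1 to 10 rows; each row shifts and turns the commanded pose from where the row before left it; what a row does not reach is not made up. A row lasts 1/10 s, in which the tool goes at most 50 mm and 8.59 degrees, less where a joint would pass 70% of its speed; a pose out of reach is approached as far as the arm can. A call is refused whole if a number of a shift passes 1 or a number of a turn 1, either way. A call with a gripper value outside its range is refused whole. "fingers" is the finger opening in mm, from 0 to 91.2, set as the call begins (left out, the last holds). The fingers move at their own pace and stop on an object; the grip force is fixed at half the most. Time passes only in rows, so rows that do not move let the fingers close. It gives the time, the measured TCP pose, the force and the opening at its end, in the units of the state.
- ctrl.state(): the state, without advancing time (a new reading comes with each control period).
- ctrl.capture(name): name is "side" or "top" or "wrist"; returns the picture (420x560x3 uint8, red, green, blue); there is no depth.
- ctrl.camera_model(name): a dict with "K" (3x3 intrinsics, pixels), "camera_from_world" (4x4, takes a point from world to camera coordinates); the wrist camera has in their place "T_tool_cam" (4x4, takes a point from camera to tool coordinates, whose origin is the TCP and whose axes are the flange's). Camera axes: x right, y down, z forward; pixel columns grow to the right and rows downward; lengths in m; the calibration is good to about 2 mm. The wrist camera is an equidistant fisheye: a pixel r from the principal point sees the ray r / f radians off the axis. A picture is of the moment at which its call begins: read the wrist's pose just before it. camera_model takes no time and is no camera call.
- ctrl.sign_off(): hands the job in, once; it reports no verdict.
The state is a dict: "time": time; "qpos": joint angles; "joint_vel": joint speeds; "joint_torque": joint torques, N m; "eef_pos": TCP position; "orientation": TCP orientation; "force": force on the tool from outside, world axes, zero at the start; "torque": the same for the moment, N m; "finger_gap": finger opening in m.
Only numpy, scipy, OpenCV 4.12 (cv2) and the standard library are available. Lean on these libraries where they do the work, as an engineer would, in place of code of your own. Each camera call takes 0.05 s, during which the arm holds its last target. There are 200 camera calls.

### The job

Stand the metal polishing pot upright on the vise bed between the jaws and crank the vise shut until it grips the pot firmly. Then, with the scoop and not with the fingers, scoop all the polishing beads out of the trough into the pot, and put the scoop back flat on the middle of its rubber mat. Leave the pot clamped, and do not disturb the cup, the capacitor, the nut driver or the orange clip.

Things in the scene. Friction and masses are not known exactly. Their poses are not given: they have to be found in the camera images.
- vise: Grey drill vise fixed to the desk. Origin: underside, below the space between the jaws; x runs along the screw from the crank end (-x, towards the robot) to the fixed jaw, z up. Bed top 20 mm above the desk, 96 wide, x = -120 to +80. Fixed jaw face at x = +40, 90 wide; jaw tops 62 above the desk. Screw block 80 tall at x = -120 to -100. The pot fits with its centre at x = 0, y = 0
- jaw: The vise's sliding jaw, 84 mm wide, 24 thick. Origin: middle of its face, 21 mm above the desk, at vise x = -52 mm + 1.59 mm per radian of the crank, so the gap between the jaws is 92 mm - 1.59 mm per radian
- crank (a joint): Angle of the vise crank, rad, 0 to 24. 0: jaws fully open, crank handle straight up. Grows as it is turned clockwise seen from the robot (looking along vise +x), closing the jaw 10 mm a turn. At angle q the handle is at vise y = -30 sin q, z = 65 + 30 cos q (mm). Turning takes about 4 N at the handle, more once the jaws grip (17 to 19 rad on the pot); it stays put when let go, but forced tight it springs back up to 1.5 rad
- crank_grip (a point): Middle of the crank's wooden handle sleeve, a rod 14 diameter and 52 long, parallel to the vise's x axis and spinning freely on its pin; it circles at 30 mm radius about the screw axis (vise y = 0, z = 65 mm), at vise x = -164 mm; the crank arm is 28 mm farther along +x
- pot: Loose round aluminium pot, open on top, 64 outer diameter, 58 inner, 85 tall, base 4 thick, 0.2 kg; starts upright on the desk. Origin at the centre of its underside, z up its axis
- scoop: Loose open-fronted scoop, 0.1 kg, on the mat. Origin on the underside, z up, x towards its open lip. Floor 2 mm thick, x = -32 to the lip at +35. 41 wide outside, 37.8 inside; side walls 23 tall at x < 0, sloping down to the floor at the lip; back wall 28. Upright wooden handle behind: 13 thick (x = -46 to -33), 24 wide (y), z = 0 to 95. Holds about six beads in one layer
- mat: Flat black rubber mat fixed to the desk, 110 x 110, 4 thick, the scoop's place. Origin at the centre of its underside
- trough: Open plywood trough fixed to the desk, outside 258 long (its x) by 54 wide (its y), walls and floor 4 thick, so 250 x 46 inside. Walls 42 tall, but the end wall at +x is 65 tall: a stop to scoop against. Origin at the centre of its underside; +x points to the robot's left. At the start the beads lie in its +x half; the scoop just fits its width, so beads cannot pass beside it
- bead1: Round white glazed ceramic bead, 18 diameter, 12 g, slippery, rolls a little; origin at its centre. Some beads are absent in some runs
- bead2: Round white glazed ceramic bead, 18 diameter, 12 g, slippery, rolls a little; origin at its centre. Some beads are absent in some runs
- bead3: Round white glazed ceramic bead, 18 diameter, 12 g, slippery, rolls a little; origin at its centre. Some beads are absent in some runs
- bead4: Round white glazed ceramic bead, 18 diameter, 12 g, slippery, rolls a little; origin at its centre. Some beads are absent in some runs
- bead5: Round white glazed ceramic bead, 18 diameter, 12 g, slippery, rolls a little; origin at its centre. Some beads are absent in some runs
- bead6: Round white glazed ceramic bead, 18 diameter, 12 g, slippery, rolls a little; origin at its centre. Some beads are absent in some runs
- bead7: Round white glazed ceramic bead, 18 diameter, 12 g, slippery, rolls a little; origin at its centre. Some beads are absent in some runs
- bead8: Round white glazed ceramic bead, 18 diameter, 12 g, slippery, rolls a little; origin at its centre. Some beads are absent in some runs
- bead9: Round white glazed ceramic bead, 18 diameter, 12 g, slippery, rolls a little; origin at its centre. Some beads are absent in some runs
- cup: Bystander: grey cup, 72 across, 80 tall, loose, beyond the pot
- capacitor: Bystander: yellow cylindrical capacitor standing upright, 38 diameter, 65 tall, loose
- nut_driver: Bystander: nut driver lying beyond the trough, 182 long, 26 thick, loose; origin near its middle, x towards its tip
- grille_clip: Bystander: small orange plastic clip, 40 x 14 x 16, loose, on the near side
Not all that is in view belongs to the job. What is shaped like the scoop but green or red is not meant.

How it is judged:
On the way, in this order (a step that is already met when the one before it is completed fails the run):
1. the pot stands upright on the vise bed between the jaws, let go (x of pot in the frame of vise between -0.03 and 0.02 m and y of pot in the frame of vise between -0.03 and 0.03 m and z of pot in the frame of vise between 0.015 and 0.028 m and angle between pot's own z axis and vertical below 0.1 rad and contact force between the fingers and pot below 0.1 N), for 0.2 s.
2. the vise is cranked shut on the standing pot: the sliding jaw presses it against the fixed one with more than 5 N (x of pot in the frame of vise between -0.03 and 0.02 m and y of pot in the frame of vise between -0.03 and 0.03 m and z of pot in the frame of vise between 0.015 and 0.028 m and angle between pot's own z axis and vertical below 0.1 rad and contact force between jaw and pot above 5 N and contact force between vise and pot above 10 N and value of joint crank above 15.5 rad), for 0.3 s.
3. at least one bead is carried in the scoop, lifted clear of the trough (((x of bead1 in the frame of scoop between -0.03 and 0.035 m and y of bead1 in the frame of scoop between -0.022 and 0.022 m and z of bead1 in the frame of scoop between 0.003 and 0.04 m and height (world z) of bead1 above 0.06 m) or (x of bead2 in the frame of scoop between -0.03 and 0.035 m and y of bead2 in the frame of scoop between -0.022 and 0.022 m and z of bead2 in the frame of scoop between 0.003 and 0.04 m and height (world z) of bead2 above 0.06 m) or (x of bead3 in the frame of scoop between -0.03 and 0.035 m and y of bead3 in the frame of scoop between -0.022 and 0.022 m and z of bead3 in the frame of scoop between 0.003 and 0.04 m and height (world z) of bead3 above 0.06 m) or (x of bead4 in the frame of scoop between -0.03 and 0.035 m and y of bead4 in the frame of scoop between -0.022 and 0.022 m and z of bead4 in the frame of scoop between 0.003 and 0.04 m and height (world z) of bead4 above 0.06 m) or (x of bead5 in the frame of scoop between -0.03 and 0.035 m and y of bead5 in the frame of scoop between -0.022 and 0.022 m and z of bead5 in the frame of scoop between 0.003 and 0.04 m and height (world z) of bead5 above 0.06 m) or (x of bead6 in the frame of scoop between -0.03 and 0.035 m and y of bead6 in the frame of scoop between -0.022 and 0.022 m and z of bead6 in the frame of scoop between 0.003 and 0.04 m and height (world z) of bead6 above 0.06 m) or (x of bead7 in the frame of scoop between -0.03 and 0.035 m and y of bead7 in the frame of scoop between -0.022 and 0.022 m and z of bead7 in the frame of scoop between 0.003 and 0.04 m and height (world z) of bead7 above 0.06 m) or (x of bead8 in the frame of scoop between -0.03 and 0.035 m and y of bead8 in the frame of scoop between -0.022 and 0.022 m and z of bead8 in the frame of scoop between 0.003 and 0.04 m and height (world z) of bead8 above 0.06 m) or (x of bead9 in the frame of scoop between -0.03 and 0.035 m and y of bead9 in the frame of scoop between -0.022 and 0.022 m and z of bead9 in the frame of scoop between 0.003 and 0.04 m and height (world z) of bead9 above 0.06 m))), for 0.2 s.
4. every bead is in the clamped pot (all of step 2 and horizontal distance between each of bead1, bead2, bead3, bead4, bead5, bead6, bead7, bead8, bead9 and pot below 0.03 m and z of bead1 in the frame of pot between 0.004 and 0.085 m and z of bead2 in the frame of pot between 0.004 and 0.085 m and z of bead3 in the frame of pot between 0.004 and 0.085 m and z of bead4 in the frame of pot between 0.004 and 0.085 m and z of bead5 in the frame of pot between 0.004 and 0.085 m and z of bead6 in the frame of pot between 0.004 and 0.085 m and z of bead7 in the frame of pot between 0.004 and 0.085 m and z of bead8 in the frame of pot between 0.004 and 0.085 m and z of bead9 in the frame of pot between 0.004 and 0.085 m), for 0.3 s.
At the end, for the whole second after the job is handed in: All beads lie in the pot; the pot stands upright (6 degrees) on the vise bed, within 30 mm of the jaws' middle sideways, gripped between the jaws with over 5 N; the scoop stands flat (7 degrees) and still on its mat, its origin within 40 mm of the mat's centre (all of step 4 and horizontal distance between scoop and mat below 0.04 m and angle between scoop's own z axis and vertical below 0.12 rad and z of scoop in the frame of mat below 0.012 m and linear speed of each of scoop, pot below 0.02 m/s); the robot touches nothing.
It fails at once if the grey cup was pushed more than 30 mm or tipped over (distance of cup from where it was at the start of the episode above 0.03 m or angle between cup's own z axis and vertical above 0.5 rad).
It fails at once if the yellow capacitor was pushed more than 30 mm or tipped over (distance of capacitor from where it was at the start of the episode above 0.03 m or angle between capacitor's own z axis and vertical above 0.5 rad).
It fails at once if the nut driver was pushed more than 30 mm or tipped over (distance of nut_driver from where it was at the start of the episode above 0.03 m).
It fails at once if the orange grille clip was pushed more than 30 mm or tipped over (distance of grille_clip from where it was at the start of the episode above 0.03 m).
It fails at once if a bead was squeezed or pushed by the fingers with more than 5 N instead of being scooped (contact force between the fingers and bead1 above 5 N or contact force between the fingers and bead2 above 5 N or contact force between the fingers and bead3 above 5 N or contact force between the fingers and bead4 above 5 N or contact force between the fingers and bead5 above 5 N or contact force between the fingers and bead6 above 5 N or contact force between the fingers and bead7 above 5 N or contact force between the fingers and bead8 above 5 N or contact force between the fingers and bead9 above 5 N).
Of bead1, bead2, bead3, bead4, bead5, bead6, bead7, bead8, bead9 only 5 to 9 are there at a start; the rules pass over those that are not, and their reading is None.
At some moment in a run one of pot, scoop may be knocked a few centimetres aside while the robot is not near it.
It also fails if it takes over 210 s, if anything falls off the work surface, if the arm or the gripper's body presses on something with over 40 N, if the wrist force passes 120 N, or if a joint passes its speed limit or range.

## Working session

There is one attempt and no reset: what is moved stays moved. The work goes in short steps, Python scripts to look and compute and a tool call to move; the robot and the scene stay as the last step left them, time stands still between calls to the robot, and variables do not carry over. Pictures are saved under pics/ and viewed, about 12 in all and at most 16, crops included, and the job is handed in when it is done.

Besides the shell and the picture viewer there is one more tool, called after "Request:" as name(argument=value, ...), one argument or row to a line, values as JSON. play_rows: Moves the arm, as the interface text tells. Its arguments: {"type":"object","properties":{"series":{"type":"array","items":{"type":"array","items":{"type":"number"}}},"fingers":{"type":"number"}},"required":["series"]}

```bash
ls; mkdir -p pics; cat > h.py <<'E'
from workcell import ctrl
import numpy as np, cv2
from scipy.spatial.transform import Rotation as R
def snap(n,f):
    im=np.asarray(ctrl.capture(n)); cv2.imwrite('pics/'+f+'.png',im[:,:,::-1]); return im
def ray(n,u,v,st=None):
    m=ctrl.camera_model(n); K=np.array(m['K'])
    if n=='wrist':
        st=st or ctrl.state(); x=(u-K[0,2]);y=(v-K[1,2]); r=np.hypot(x,y)+1e-9; t=r/K[0,0]
        d=np.array([np.sin(t)*x/r,np.sin(t)*y/r,np.cos(t)]); T=np.array(m['T_tool_cam'])
        Q=R.from_quat(st['orientation']).as_matrix()
        return Q@T[:3,3]+np.array(st['eef_pos']), Q@T[:3,:3]@d
    E=np.array(m['camera_from_world']); d=np.linalg.solve(K,[u,v,1.])
    return -E[:3,:3].T@E[:3,3], E[:3,:3].T@d
def onz(n,u,v,z,st=None):
    o,d=ray(n,u,v,st); return o+d*(z-o[2])/d[2]
def px(n,p):
    m=ctrl.camera_model(n);E=np.array(m['camera_from_world']);c=np.array(m['K'])@(E[:3,:3]@np.array(p)+E[:3,3]);return c[:2]/c[2]
E
python3 - <<'E'
from h import *
s=ctrl.state(); print({k:np.round(v,3) for k,v in s.items()})
a=snap('side','s0');b=snap('top','t0')
for n in('side','top'):
    o,d=ray(n,280,210);print(n,o,d)
E
```

```text
pics
{'time': np.float64(0.0), 'qpos': array([-1.306,  0.379,  1.735,  0.   ,  1.028, -0.033]), 'joint_vel': array([ 0.   ,  0.001, -0.   , -0.001,  0.001, -0.   ]), 'joint_torque': array([ 1.0000e-03, -7.6372e+01, -4.3437e+01,  6.5000e-02,  4.3000e-02,
       -0.0000e+00]), 'eef_pos': array([ 0.205, -0.669,  0.213]), 'orientation': array([ 0.989,  0.148, -0.   , -0.001]), 'force': array([0.481, 0.67 , 0.094]), 'torque': array([ 0.016,  0.034, -0.025]), 'finger_gap': np.float64(0.091)}
side [ 0.53046642 -0.88701193  0.73776908] [ 0.04503287  0.78287323 -0.62070399]
top [ 0.45209868 -0.05030056  0.91597245] [ 0.10529284  0.03557703 -0.99381625]
```

View pics/t0.png

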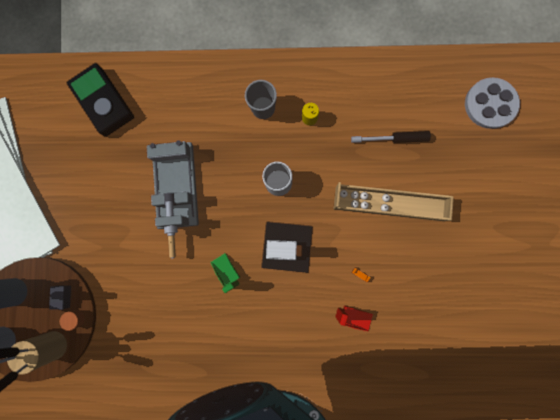

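View pics/s0.png

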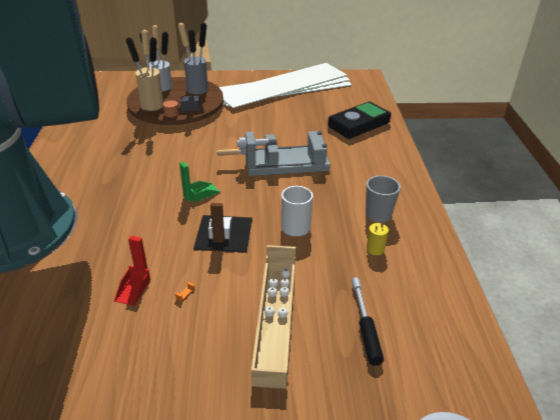

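The top view shows these candidates:
- **Pot:** the light aluminium one at (277,178). The grey cup at (261,98) lies beyond it and is a bystander.
- **Scoop:** the metal one on the black mat at (282,250). The green (226,273) and red (354,318) ones are decoys.
- **Vise and trough:** the vise is at (173,185) with its crank at (171,240). The trough runs (340–452,200), with the beads at its left end.

Next I check with a close crop and measure.

```bash
python3 - <<'E'
from h import *
a=cv2.imread('pics/t0.png')
c=a[130:280,140:340]; cv2.imwrite('pics/c1.png',cv2.resize(c,None,fx=4,fy=4,interpolation=cv2.INTER_CUBIC))
hsv=cv2.cvtColor(a,cv2.COLOR_BGR2HSV)
m=((hsv[:,:,1]<60)&(hsv[:,:,2]>60)).astype(np.uint8)*255
n,l,s,ce=cv2.connectedComponentsWithStats(m)
for i in range(1,n):
    if 20<s[i,4]<5000: print(s[i],ce[i].round(1))
print('pot',onz('top',277.5,173,.085), 'cup',onz('top',261,95,.08))
E
```

```text
[ 465   78   55   50 2107] [492.1 102.7]
[245  80  32  35 446] [262.2  97.5]
[   0   97   60  173 4973] [ 18.6 203.9]
[ 94  98  17  17 233] [102. 106.]
[351 136  43   7 187] [369.9 138.3]
[147 141  39  19 532] [165.9 149.8]
[186 142   6   6  21] [188.9 144. ]
[ 151  157   45   79 2524] [172.7 193. ]
[262 162  30  33 796] [277.2 177.8]
[340 190   8   7  42] [343.4 193.1]
[351 191   8   8  48] [354.4 194.5]
[360 192   8   8  49] [363.5 195.3]
[382 194   8   8  50] [385.6 197.4]
[351 200   8   8  46] [354.4 203.5]
[360 201   9   8  49] [364.  204.8]
[381 204   8   7  46] [384.4 207.2]
[265 240  32  21 593] [280.7 249.5]
[ 50 287  13   7  55] [ 55.7 289.3]
[ 50 298  12  11  98] [ 55.8 302.8]
[309 410  10  10  64] [314.2 414.4]
pot [ 0.62107481 -0.01519429  0.085     ] cup [0.79957114 0.0218978  0.08      ]
```

View pics/c1.png

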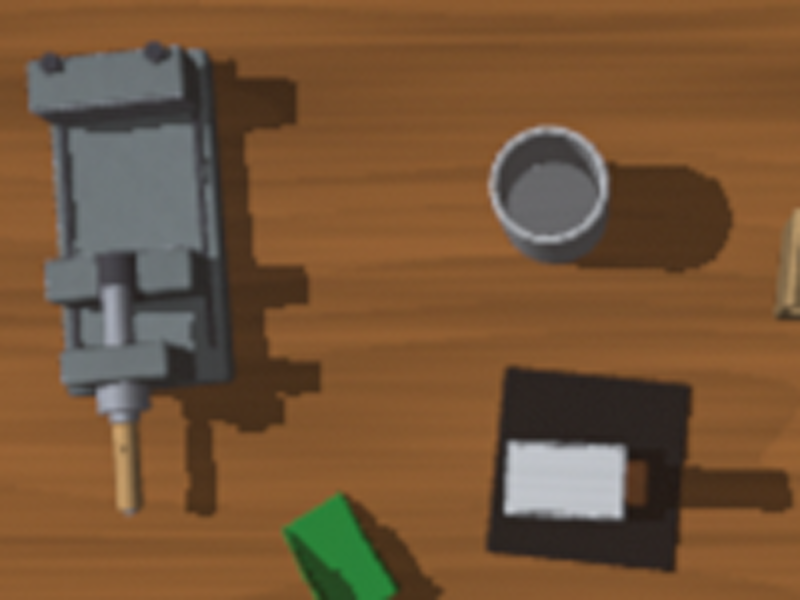

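The crop confirms the choices. The pot rim is centred at crop (549,185). The metal scoop lies on the mat with its lip towards +y and its handle at crop (637,482). The vise is open and its crank is up.

```bash
python3 - <<'E'
from h import *
f=lambda x,y,z:onz('top',140+x/4-.4,130+y/4-.4,z)[:2].round(4)
print('pot',f(549,184.5,.085))
print('crank end/start',f(128,511,.095),f(121,420,.095))
print('fixed jaw top face-edge L,R',f(33,112,.062),f(186,97,.062))
print('fixed jaw top far L,R',f(30,60,.062),f(178,47,.062))
print('slid jaw top face edge',f(50,262,.062),f(194,249,.062),'back',f(48,300,.062),f(194,290,.062))
print('bed right',f(206,50,.02),f(232,380,.02),'left',f(52,125,.02),f(63,380,.02))
print('mat',[f(*p,.004) for p in((508,368),(690,385),(673,570),(488,550))])
print('scoop floor/wall',[f(*p,.006) for p in((505,440),(503,515))],[f(*p,.032) for p in((627,445),(625,520))],'handle top',f(637,460,.099),f(637,505,.099))
a=cv2.imread('pics/t0.png')
for u,v in((343.4,193.1),(354.4,194.5),(363.5,195.3),(385.6,197.4),(354.4,203.5),(364.,204.8),(384.4,207.2)): print('bead',onz('top',u,v,.016)[:2].round(3))
cv2.imwrite('pics/c2.png',cv2.resize(a[175:230,325:465],None,fx=5,fy=5,interpolation=cv2.INTER_CUBIC))
E
```

```text
pot [ 0.6151 -0.0138]
crank end/start [0.4391 0.2094] [0.4874 0.2145]
fixed jaw top face-edge L,R [0.6637 0.2806] [0.6715 0.193 ]
fixed jaw top far L,R [0.694  0.2833] [0.7006 0.1983]
slid jaw top face edge [0.5776 0.268 ] [0.5845 0.1865] back [0.5561 0.2684] [0.5613 0.1859]
bed right [0.7108 0.1937] [0.5137 0.174 ] left [0.6661 0.2851] [0.5141 0.2737]
mat [array([0.5214, 0.014 ]), array([ 0.511, -0.093]), array([ 0.4036, -0.0821]), array([0.415 , 0.0254])]
scoop floor/wall [array([0.4789, 0.0155]), array([0.4353, 0.0166])] [array([ 0.4752, -0.0557]), array([ 0.433 , -0.0544])] handle top [ 0.4656 -0.0605] [ 0.4422 -0.0603]
bead [ 0.586 -0.166]
bead [ 0.583 -0.191]
bead [ 0.581 -0.212]
bead [ 0.576 -0.263]
bead [ 0.562 -0.191]
bead [ 0.559 -0.213]
bead [ 0.553 -0.26 ]
```

View pics/c2.png

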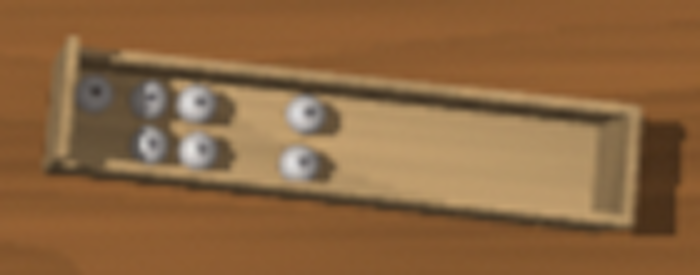

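Top-view results, with 7 beads seen in the trough:

| Item | Position / direction |
|---|---|
| Pot | (.615,-.014) |
| Vise origin | about (.628,.2325), yaw about 5.4° |
| Scoop lip | points +y |

I move above the pot with the fingers' opening line along the vise's y.

Request:
play_rows(
  series=[
    [0.3, 0.48, 0, -0.2],
    [0.6, 0.96, 0, -0.2],
    [0.6, 0.96, 0, -0.2],
    [0.6, 0.96, 0, -0.2],
    [0.6, 0.96, 0, -0.2],
    [0.6, 0.96, 0, -0.2],
    [0.6, 0.96, 0, -0.2],
    [0.6, 0.96, 0, -0.2],
    [0.6, 0.96, 0, -0.2],
    [0.6, 0.96, 0, -0.2],
  ],
  fingers=91,
)

```text
time: 1.1
eef_pos: [0.4339, -0.3026, 0.2139]
orientation: [0.998, 0.061, -0.0, -0.0]
force: [1.2, -1.6, -0.3]
finger_gap: 0.0911
```

Request:
play_rows(
  series=[
    [0.6, 0.96, 0, -0.1],
    [0.6, 0.96, 0, -0.1],
    [0.6, 0.96, 0, -0.1],
    [0.6, 0.96, 0, 0],
    [0.6, 0.96, 0, 0],
    [0.6, 0.96, 0, 0],
    [0.6, 0.96, 0, 0],
    [0.3, 0.48, 0, 0],
    [0, 0, 0, 0],
    [0, 0, 0, 0],
  ],
)

```text
time: 2.1
eef_pos: [0.613, -0.0162, 0.2135]
orientation: [0.999, 0.049, -0.0, -0.0]
force: [-0.5, -0.6, 1.0]
finger_gap: 0.0909
```

```bash
python3 - <<'E'
from h import *
s=ctrl.state(); print(s['time'],s['eef_pos'],R.from_quat(s['orientation']).as_matrix().round(3).tolist(),s['force'])
a=snap('wrist','w1');print(ctrl.camera_model('wrist'))
E
```

```text
2.1 [ 0.61303968 -0.01618761  0.21348187] [[0.995, 0.098, -0.001], [0.098, -0.995, -0.0], [-0.001, -0.0, -1.0]] [-0.47074624 -0.57219423  1.00381137]
{'K': array([[325.1922621 ,   0.        , 273.44645106],
       [  0.        , 325.1922621 , 211.87071763],
       [  0.        ,   0.        ,   1.        ]]), 'T_tool_cam': array([[ 4.15207064e-04, -9.71298041e-01, -2.37865387e-01,
         6.75483409e-02],
       [ 9.99999911e-01,  3.85155026e-04,  1.72814988e-04,
         4.21857523e-04],
       [-7.62398100e-05, -2.37865438e-01,  9.71298115e-01,
        -1.70639547e-01],
       [ 0.00000000e+00,  0.00000000e+00,  0.00000000e+00,
         1.00000000e+00]])}
```

View pics/w1.png

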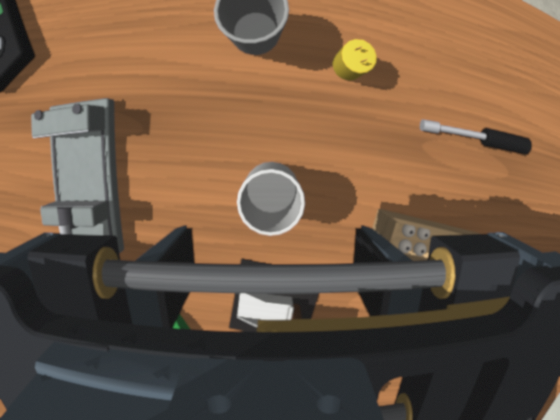

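The wrist view shows the pot rim centred near (270.5,201), and the grey cup is clear at (252,20). I cast that ray at rim height.

```bash
python3 - <<'E'
from h import *
for e in((237,201),(304.5,201),(270.5,166),(270.5,235.5),(270.5,200.5)): print(onz('wrist',*e,.085).round(4))
E
```

```text
[0.6143 0.0175 0.085 ]
[ 0.6204 -0.0459  0.085 ]
[ 0.6502 -0.0109  0.085 ]
[ 0.5834 -0.0173  0.085 ]
[ 0.6178 -0.014   0.085 ]
```

Request:
play_rows(
  series=[
    [0.1, 0.05, -0.4, 0],
    [0, 0, -0.8, 0],
    [0, 0, -0.8, 0],
    [0, 0, -0.8, 0],
    [0, 0, -0.7, 0],
    [0, 0, -0.5, 0],
    [0, 0, -0.3, 0],
    [0, 0, 0, 0],
  ],
)

```text
time: 2.95
eef_pos: [0.6161, -0.0149, 0.04]
orientation: [0.999, 0.048, -0.001, -0.0]
force: [-0.2, -0.4, 0.2]
finger_gap: 0.0909
```

Request:
play_rows(
  series=[
    [0, 0, 0, 0],
    [0, 0, 0, 0],
    [0, 0, 0, 0],
    [0, 0, 0, 0],
    [0, 0, 0, 0],
    [0, 0, 0, 0],
    [0, 0, 0, 0],
    [0, 0, 0, 0],
  ],
  fingers=50,
)

```text
time: 3.75
eef_pos: [0.6178, -0.0144, 0.0427]
orientation: [0.999, 0.049, 0.0, 0.0]
force: [-2.2, 1.6, 7.3]
finger_gap: 0.0622
```

Request:
play_rows(
  series=[
    [0, 0, 0.5, 0],
    [0, 0, 0.8, 0],
    [0, 0, 0.8, 0],
    [0, 0, 0.8, 0],
    [0, 0, 0.2, 0],
    [0, 0, 0, 0],
  ],
)

```text
time: 4.35
eef_pos: [0.6179, -0.0144, 0.1667]
orientation: [0.999, 0.049, 0.001, 0.0]
force: [-0.3, -1.2, -3.7]
finger_gap: 0.062
```

Request:
play_rows(
  series=[
    [0, 0.4, 0, 0],
    [0, 0.8, 0, 0],
    [0, 0.9, 0, 0],
    [0, 0.9, 0, 0],
    [0, 0.9, 0, 0],
    [0.1, 0.9, 0, 0],
    [0.1, 0.8, 0, 0],
    [0.05, 0.4, 0, 0],
    [0, 0.2, 0, 0],
    [0, 0, 0, 0],
  ],
)

```text
time: 5.35
eef_pos: [0.6267, 0.2339, 0.1648]
orientation: [0.999, 0.049, -0.001, 0.0]
force: [0.2, -0.1, -2.2]
finger_gap: 0.0624
```

```bash
python3 - <<'E'
from h import *
s=ctrl.state(); print(s['time'],s['eef_pos'])
a=snap('wrist','w2');b=snap('top','t2')
cv2.imwrite('pics/t2c.png',cv2.resize(b[130:270,130:270,::-1],None,fx=4,fy=4,interpolation=cv2.INTER_CUBIC))
E
```

```text
5.35 [0.62672776 0.23392104 0.16482719]
```

View pics/w2.png

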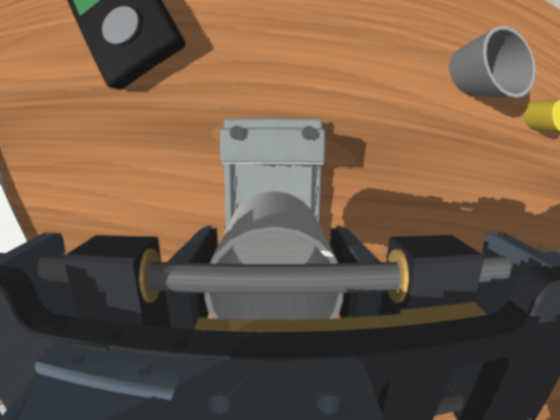

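Held pot over the vise. The fixed jaw's face edge runs (222,162)–(325,162), and the bed edges show at x≈230 and 320.

```bash
python3 - <<'E'
from h import *
for e in((222,162),(325,162),(220,140),(325,140)): print(onz('wrist',*e,.062).round(4))
for e in((231,200),(319,200)): print(onz('wrist',*e,.02).round(4))
E
```

```text
[0.6666 0.28   0.062 ]
[0.6751 0.1929 0.062 ]
[0.6851 0.2832 0.062 ]
[0.6937 0.1951 0.062 ]
[0.6252 0.2746 0.02  ]
[0.6337 0.1871 0.02  ]
```

Request:
play_rows(
  series=[
    [0.08, -0.02, -0.3, 0],
    [0, 0, -0.6, 0],
    [0, 0, -0.6, 0],
    [0, 0, -0.4, 0],
    [0, 0, -0.3, 0],
    [0, 0, -0.2, 0],
    [0, 0, -0.1, 0],
    [0, 0, 0, 0],
    [0, 0, 0, 0],
  ],
)

```text
time: 6.35
eef_pos: [0.631, 0.2329, 0.0666]
orientation: [0.999, 0.049, 0.0, -0.0]
force: [0.1, -0.1, -1.5]
finger_gap: 0.0622
```

Request:
play_rows(
  series=[
    [0, 0, -0.06, 0],
    [0, 0, -0.05, 0],
    [0, 0, 0, 0],
  ],
)

```text
time: 6.65
eef_pos: [0.631, 0.233, 0.0627]
orientation: [0.999, 0.049, 0.0, -0.0]
force: [-4.5, -0.7, 11.3]
finger_gap: 0.0623
```

Contact. Release, then raise clear.

Request:
play_rows(
  series=[
    [0, 0, 0, 0],
    [0, 0, 0, 0],
    [0, 0, 0, 0],
    [0, 0, 0, 0],
    [0, 0, 0, 0],
    [0, 0, 0, 0],
  ],
  fingers=91,
)

```text
time: 7.25
eef_pos: [0.6306, 0.2328, 0.0615]
orientation: [0.999, 0.049, -0.0, 0.0]
force: [0.1, -0.0, 0.9]
finger_gap: 0.0911
```

Request:
play_rows(
  series=[
    [0, 0, 0.4, 0],
    [0, 0, 0.7, 0],
    [0, 0, 0.8, 0],
    [0, 0, 0.8, 0],
    [0, 0, 0.5, 0],
    [-0.5, 0, 0, 0],
    [-0.9, -0.05, 0, 0],
    [-0.9, -0.1, 0, 0],
    [-0.9, -0.1, 0, 0],
    [-0.3, 0, 0, 0],
  ],
)

```text
time: 8.25
eef_pos: [0.4879, 0.2223, 0.1903]
orientation: [0.999, 0.049, -0.0, 0.0]
force: [1.0, 0.2, -0.1]
finger_gap: 0.0909
```

```bash
python3 - <<'E'
from h import *
s=ctrl.state(); print(s['time'],s['eef_pos'])
a=snap('wrist','w3')
E
```

```text
8.25 [0.48787568 0.22231669 0.19025611]
```

View pics/w3.png

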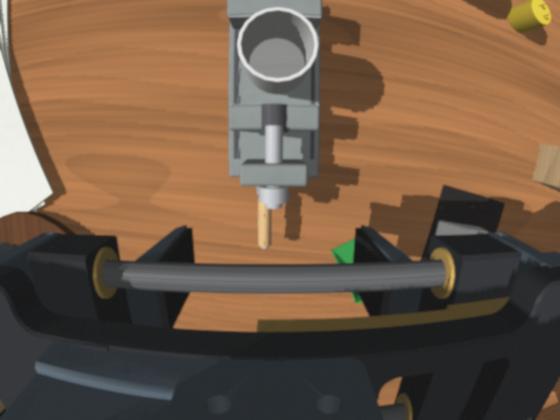

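The pot stands between the jaws (rim at 278,45). The handle shows from (264,200) to (264,247).

```bash
python3 - <<'E'
from h import *
s=ctrl.state()
for z in(.095,.09):
  for e in((265,200),(264,247),(264,224)): print(z,onz('wrist',*e,z).round(4))
print('screw',onz('wrist',274,145,.072).round(4),'pot',onz('wrist',278,45,.105).round(4),'block',onz('wrist',242,165,.08),onz('wrist',306,165,.08))
Rm=R.from_quat([0,0,np.sin(np.radians(2.7)),np.cos(np.radians(2.7))]).as_matrix();O=np.array([.6305,.2327,0])
print('pred grip',O+Rm@[-.164,0,.095], 'pot vise',Rm.T@(onz('wrist',278,45,.105)-O))
E
```

```text
0.095 [0.4999 0.2304 0.095 ]
0.095 [0.4583 0.2275 0.095 ]
0.095 [0.479  0.2293 0.095 ]
0.09 [0.4988 0.2304 0.09  ]
0.09 [0.4565 0.2274 0.09  ]
0.09 [0.4776 0.2293 0.09  ]
screw [0.5453 0.2273 0.072 ] pot [0.6269 0.2322 0.105 ] block [0.52574124 0.25325866 0.08      ] [0.53118348 0.19798559 0.08      ]
pred grip [0.46722784 0.21726624 0.095     ] pot vise [-0.00362547 -0.00015387  0.105     ]
```

The top and wrist rays disagree unless the handle is lower than straight up, so I triangulate it with the side view.

```bash
python3 - <<'E'
from h import *
a=cv2.imread('pics/s0.png')[120:190,205:345]
cv2.imwrite('pics/c3.png',cv2.resize(a,None,fx=5,fy=5,interpolation=cv2.INTER_CUBIC))
hsv=cv2.cvtColor(cv2.imread('pics/t0.png'),cv2.COLOR_BGR2HSV)
E
```

```text
(no output)
```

View pics/c3.png

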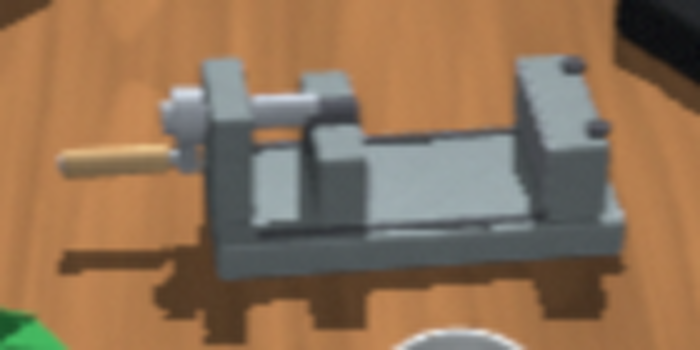

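The handle is indeed down in the side view, crop (60–175,160), so the crank is not at 0.

```bash
python3 - <<'E'
from h import *
S=[ray('side',205+x/5-.4,120+y/5-.4) for x,y in((60,163),(117,160),(172,158))]
T=[ray('top',140+x/4-.4,130+y/4-.4) for x,y in((128,511),(124.5,465),(121,420))]
W=[ray('wrist',*p) for p in((264,247),(264.3,224),(265,200))]
def tri(*rs):
    A=0;b=0
    for o,d in rs:
        d=d/np.linalg.norm(d);P=np.eye(3)-np.outer(d,d);A=A+P;b=b+P@o
    p=np.linalg.solve(A,b); return p.round(4),[round(float(np.linalg.norm(np.cross(p-o,d/np.linalg.norm(d)))),4) for o,d in rs]
for i in range(3): print(tri(S[i],T[i]),tri(S[i],T[i],W[i]))
E
```

```text
(array([0.4375, 0.2276, 0.0374]), [0.0007, 0.0007]) (array([0.4375, 0.2273, 0.0376]), [0.0007, 0.0008, 0.0001])
(array([0.4643, 0.2306, 0.0367]), [0.0001, 0.0001]) (array([0.4639, 0.2295, 0.0381]), [0.0009, 0.0007, 0.0011])
(array([0.4906, 0.2338, 0.0354]), [0.0007, 0.0007]) (array([0.4897, 0.2316, 0.0379]), [0.0018, 0.0013, 0.0019])
```

Crank is at q≈3.57 rad with the handle centre at (.464,.2295,.038). I generate the crank circle rows and go grasp it.

```bash
python3 - <<'E'
from h import *
uy=np.array([-.0941,.9956]);q=3.57+np.arange(0,56)*.3142
P=np.c_[np.outer(-30*np.sin(q),uy),30*np.cos(q)]/40
P=np.round(P-P[0],2);D=np.diff(P,axis=0).round(2)
for i in range(0,55,10): print(i,[list(map(float,r))+[0] for r in D[i:i+10]])
E
```

```text
0 [[-0.02, 0.19, 0.13, 0], [-0.01, 0.15, 0.18, 0], [-0.01, 0.08, 0.22, 0], [0.0, 0.01, 0.24, 0], [0.01, -0.06, 0.22, 0], [0.01, -0.13, 0.2, 0], [0.01, -0.18, 0.15, 0], [0.03, -0.22, 0.08, 0], [0.02, -0.24, 0.01, 0], [0.02, -0.22, -0.07, 0]]
10 [[0.02, -0.2, -0.13, 0], [0.01, -0.14, -0.18, 0], [0.01, -0.08, -0.22, 0], [0.0, -0.01, -0.23, 0], [-0.01, 0.06, -0.23, 0], [-0.01, 0.13, -0.2, 0], [-0.02, 0.18, -0.14, 0], [-0.02, 0.22, -0.08, 0], [-0.02, 0.24, -0.01, 0], [-0.02, 0.22, 0.06, 0]]
20 [[-0.02, 0.2, 0.13, 0], [-0.01, 0.14, 0.18, 0], [-0.01, 0.08, 0.22, 0], [0.0, 0.01, 0.24, 0], [0.01, -0.06, 0.22, 0], [0.01, -0.13, 0.2, 0], [0.01, -0.18, 0.15, 0], [0.03, -0.22, 0.08, 0], [0.02, -0.24, 0.01, 0], [0.02, -0.22, -0.07, 0]]
30 [[0.02, -0.2, -0.13, 0], [0.01, -0.14, -0.18, 0], [0.01, -0.08, -0.22, 0], [0.0, -0.01, -0.23, 0], [-0.01, 0.06, -0.23, 0], [-0.01, 0.13, -0.2, 0], [-0.02, 0.18, -0.14, 0], [-0.02, 0.22, -0.08, 0], [-0.02, 0.24, -0.01, 0], [-0.02, 0.22, 0.06, 0]]
40 [[-0.02, 0.2, 0.13, 0], [-0.01, 0.14, 0.18, 0], [-0.01, 0.08, 0.22, 0], [0.0, 0.01, 0.24, 0], [0.01, -0.06, 0.23, 0], [0.01, -0.13, 0.19, 0], [0.01, -0.18, 0.15, 0], [0.03, -0.22, 0.08, 0], [0.02, -0.24, 0.01, 0], [0.02, -0.22, -0.07, 0]]
50 [[0.02, -0.2, -0.13, 0], [0.01, -0.14, -0.18, 0], [0.01, -0.08, -0.22, 0], [0.0, -0.01, -0.23, 0], [-0.01, 0.06, -0.23, 0]]
```

Request:
play_rows(
  series=[
    [-0.35, 0.1, 0, 0],
    [-0.35, 0.07, 0, 0],
    [0, 0, -0.5, 0],
    [0, 0, -0.8, 0],
    [0, 0, -0.8, 0],
    [0, 0, -0.8, 0],
    [0, 0, -0.7, 0],
    [0, 0, -0.4, 0],
    [0, 0, -0.25, 0],
    [0, 0, 0, 0],
  ],
)

```text
time: 9.3
eef_pos: [0.4621, 0.2296, 0.0186]
orientation: [0.999, 0.049, -0.001, 0.0]
force: [-1.0, 0.2, 1.0]
finger_gap: 0.091
```

Request:
play_rows(
  series=[
    [0, 0, 0, 0],
    [0, 0, 0, 0],
    [0, 0, 0, 0],
    [0, 0, 0, 0],
    [0, 0, 0, 0],
    [0, 0, 0, 0],
    [0, 0, 0, 0],
    [0, 0, 0, 0],
    [0, 0, 0, 0],
    [0, 0, 0, 0],
  ],
  fingers=5,
)

```text
time: 10.3
eef_pos: [0.4626, 0.2296, 0.0195]
orientation: [0.999, 0.049, -0.0, 0.0]
force: [0.5, -5.4, -0.1]
finger_gap: 0.0137
```

Request:
play_rows(
  series=[
    [-0.02, 0.19, 0.13, 0],
    [-0.01, 0.15, 0.18, 0],
    [-0.01, 0.08, 0.22, 0],
    [0.0, 0.01, 0.24, 0],
    [0.01, -0.06, 0.22, 0],
    [0.01, -0.13, 0.2, 0],
    [0.01, -0.18, 0.15, 0],
    [0.03, -0.22, 0.08, 0],
    [0.02, -0.24, 0.01, 0],
    [0.02, -0.22, -0.07, 0],
  ],
)

```text
time: 11.3
eef_pos: [0.4649, 0.2053, 0.0746]
orientation: [0.999, 0.049, 0.0, -0.0]
force: [0.2, 10.1, -6.5]
finger_gap: 0.0133
```

Request:
play_rows(
  series=[
    [0.02, -0.2, -0.13, 0],
    [0.01, -0.14, -0.18, 0],
    [0.01, -0.08, -0.22, 0],
    [0.0, -0.01, -0.23, 0],
    [-0.01, 0.06, -0.23, 0],
    [-0.01, 0.13, -0.2, 0],
    [-0.02, 0.18, -0.14, 0],
    [-0.02, 0.22, -0.08, 0],
    [-0.02, 0.24, -0.01, 0],
    [-0.02, 0.22, 0.06, 0],
  ],
)

```text
time: 12.3
eef_pos: [0.4624, 0.2299, 0.0196]
orientation: [0.999, 0.049, -0.0, 0.0]
force: [2.9, -5.9, -2.0]
finger_gap: 0.0128
```

Request:
play_rows(
  series=[
    [-0.02, 0.2, 0.13, 0],
    [-0.01, 0.14, 0.18, 0],
    [-0.01, 0.08, 0.22, 0],
    [0.0, 0.01, 0.24, 0],
    [0.01, -0.06, 0.22, 0],
    [0.01, -0.13, 0.2, 0],
    [0.01, -0.18, 0.15, 0],
    [0.03, -0.22, 0.08, 0],
    [0.02, -0.24, 0.01, 0],
    [0.02, -0.22, -0.07, 0],
  ],
)

```text
time: 13.3
eef_pos: [0.4649, 0.2053, 0.0747]
orientation: [0.999, 0.048, 0.0, -0.001]
force: [0.8, 12.7, -9.5]
finger_gap: 0.0131
```

Request:
play_rows(
  series=[
    [0.02, -0.2, -0.13, 0],
    [0.01, -0.14, -0.18, 0],
    [0.01, -0.08, -0.22, 0],
    [0.0, -0.01, -0.23, 0],
    [-0.01, 0.06, -0.23, 0],
    [-0.01, 0.13, -0.2, 0],
    [-0.02, 0.18, -0.14, 0],
    [-0.02, 0.22, -0.08, 0],
    [-0.02, 0.24, -0.01, 0],
    [-0.02, 0.22, 0.06, 0],
  ],
)

```text
time: 14.3
eef_pos: [0.4623, 0.2299, 0.0198]
orientation: [0.999, 0.049, -0.0, 0.0]
force: [2.8, -4.3, -3.4]
finger_gap: 0.0135
```

Request:
play_rows(
  series=[
    [-0.02, 0.2, 0.13, 0],
    [-0.01, 0.14, 0.18, 0],
    [-0.01, 0.08, 0.22, 0],
  ],
)

```text
time: 14.6
eef_pos: [0.4604, 0.248, 0.0409]
orientation: [0.999, 0.048, -0.0, -0.001]
force: [-2.2, 19.8, -14.1]
finger_gap: 0.013
```

Request:
play_rows(
  series=[
    [0.0, 0.01, 0.24, 0],
    [0.01, -0.06, 0.23, 0],
  ],
)

```text
time: 14.8
eef_pos: [0.4607, 0.2466, 0.0604]
orientation: [0.999, 0.048, -0.0, -0.001]
force: [-6.7, 19.9, -5.4]
finger_gap: 0.0131
```

Request:
play_rows(
  series=[
    [0.01, -0.13, 0.19, 0],
    [0.01, -0.18, 0.15, 0],
  ],
)

```text
time: 15.0
eef_pos: [0.462, 0.2341, 0.0744]
orientation: [0.999, 0.048, 0.0, -0.001]
force: [-2.4, 19.7, -9.4]
finger_gap: 0.013
```

Request:
play_rows(
  series=[
    [0.03, -0.22, 0.08, 0],
    [0.02, -0.24, 0.01, 0],
  ],
)

```text
time: 15.2
eef_pos: [0.464, 0.2158, 0.0781]
orientation: [0.999, 0.048, 0.0, -0.002]
force: [-7.3, 31.9, -3.5]
finger_gap: 0.0131
```

Request:
play_rows(
  series=[
    [0, 0, 0, 0],
    [0, 0, 0, 0],
    [0, 0, 0, 0],
  ],
)

```text
time: 15.5
eef_pos: [0.464, 0.2153, 0.0778]
orientation: [0.999, 0.048, 0.0, -0.001]
force: [-8.4, 19.7, 3.2]
finger_gap: 0.0131
```

Request:
play_rows(
  series=[
    [0.02, -0.22, -0.07, 0],
    [0.01, -0.1, -0.06, 0],
    [0, 0, 0, 0],
    [0, 0, 0, 0],
  ],
)

```text
time: 15.9
eef_pos: [0.4653, 0.2031, 0.0731]
orientation: [0.999, 0.048, 0.0, -0.002]
force: [-13.8, 25.7, 12.0]
finger_gap: 0.0133
```

Request:
play_rows(
  series=[
    [0, 0, 0, 0],
    [0, 0, 0, 0],
    [0, 0, 0, 0],
    [0, 0, 0, 0],
    [0, 0, 0, 0],
    [0, 0, 0.5, 0],
    [0, 0, 0.8, 0],
    [0, 0, 0.8, 0],
    [0, 0, 0.8, 0],
    [0, 0, 0.3, 0],
  ],
  fingers=91,
)

```text
time: 16.9
eef_pos: [0.4666, 0.2015, 0.2033]
orientation: [0.999, 0.049, 0.002, -0.001]
force: [0.2, -1.0, -0.8]
finger_gap: 0.0895
```

```bash
python3 - <<'E'
from h import *
s=ctrl.state(); print(s['time'],s['eef_pos'])
a=snap('top','t4');b=snap('side','s4');w=snap('wrist','w4')
c=np.vstack([cv2.resize(a[130:280,200:470],(756,420),interpolation=cv2.INTER_CUBIC)])
w2=np.hstack([cv2.resize(b[110:190,190:340],(378,202)),cv2.resize(w[0:210,90:470],(365,202))])
w2=cv2.copyMakeBorder(w2,0,0,0,756-w2.shape[1],cv2.BORDER_CONSTANT)
cv2.imwrite('pics/m4.png',np.vstack([c,w2[:180]])[:,:,::-1])
E
```

```text
16.9 [0.46659183 0.20154688 0.20325289]
```

View pics/m4.png

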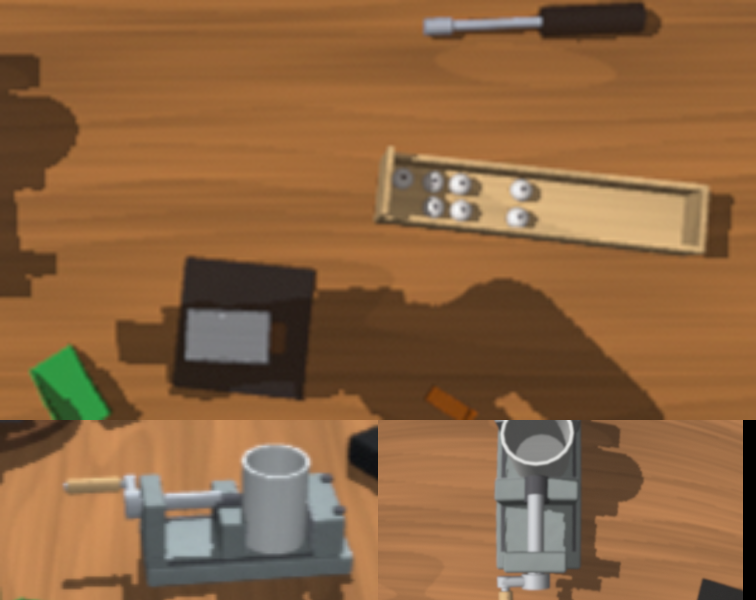

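The pot is clamped between both jaws and stands upright. The crank handle sprang back to upper left. Scoop, mat and the 7 beads are unchanged. I compute the crank angle, trough pose and scoop pose.

```bash
python3 - <<'E'
from h import *
a=np.radians(5.4);ux=np.array([np.cos(a),np.sin(a),0]);uy=np.array([-np.sin(a),np.cos(a),0]);O=np.array([.6305,.2327,0])
for p in((66,487),(95,485.5),(122,484)):
    o,d=ray('side',190+(p[0]+.5)/2.52-.5,110+(p[1]-420+.5)/2.52-.5)
    n=ux;t=((O-.164*ux-o)@n)/(d@n);q=o+t*d-O;print('handle mid-plane',(q@uy).round(4),q[2].round(4))
g=lambda x,y,z:onz('top',200+(x+.5)/2.8-.5,130+(y+.5)/2.8-.5,z)[:2].round(4)
print('trough inner/outer corners top: farR',g(710,186,.042),'nearR',g(704,254,.042),'farL',g(412,156,.042),'nearL',g(408,222,.042),'stopL top',g(388,147,.065),g(376,222,.065))
print('scoop lip',g(184,309,.006),g(184,361,.006),'back',g(270,311,.032),g(268,363,.032),'handle',g(278,324,.099),g(278,355,.099))
print('mat',[g(*p,.004) for p in((187,257),(316,270),(302,399),(171,385))])
E
```

```text
handle mid-plane 2.5645 -1.414
handle mid-plane 0.041 0.0654
handle mid-plane -0.4077 0.3285
trough inner/outer corners top: farR [ 0.5741 -0.4067] nearR [ 0.5196 -0.3996] farL [ 0.6    -0.1705] nearL [ 0.5463 -0.1663] stopL top [ 0.6034 -0.1487] [ 0.544  -0.1383]
scoop lip [0.4779 0.0166] [0.4347 0.0165] back [ 0.4754 -0.0552] [ 0.4336 -0.0533] handle [ 0.4639 -0.0607] [ 0.4409 -0.0606]
mat [array([0.5217, 0.0143]), array([ 0.5104, -0.094 ]), array([ 0.4034, -0.0814]), array([0.4148, 0.0274])]
```

Request:
play_rows(
  series=[
    [0, -0.4, 0, -0.15],
    [0, -0.8, 0, -0.2],
    [0, -0.9, 0, -0.2],
    [0, -0.9, 0, -0.2],
    [-0.1, -0.9, 0, -0.2],
    [-0.1, -0.9, 0, -0.2],
    [-0.1, -0.8, 0, -0.2],
    [-0.04, -0.6, 0, -0.1],
    [0, -0.3, 0, 0],
    [0, 0, 0, 0],
  ],
  fingers=91,
)

```text
time: 18.05
eef_pos: [0.4511, -0.0603, 0.1986]
orientation: [1.0, -0.016, -0.001, -0.0]
force: [-0.0, -0.5, 0.0]
finger_gap: 0.0906
```

```bash
python3 - <<'E'
from h import *
s=ctrl.state(); print(s['time'],s['eef_pos'],R.from_quat(s['orientation']).as_matrix()[:2,:2].round(3).tolist())
w=snap('wrist','w5'); cv2.imwrite('pics/w5.png',w[:,:,::-1])
E
```

```text
18.05 [ 0.45112504 -0.06030781  0.19858673] [[1.0, -0.031], [-0.031, -1.0]]
```

View pics/w5.png

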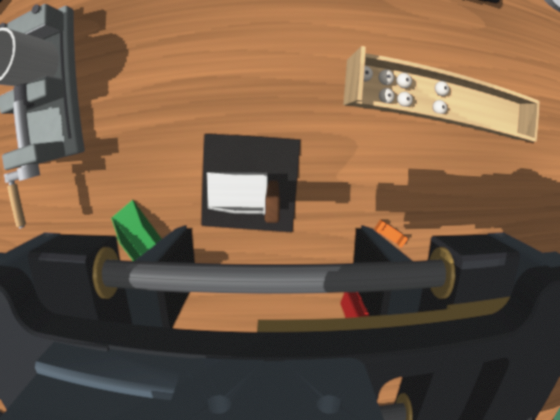

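Scoop at (207–280,173–221) in the wrist view, unmoved, with the opening line aligned. Descend and grasp.

Request:
play_rows(
  series=[
    [0.05, 0.02, -0.4, 0],
    [0, 0, -0.8, 0],
    [0, 0, -0.8, 0],
    [0, 0, -0.7, 0],
    [0, 0, -0.5, 0],
    [0, 0, -0.26, 0],
    [0, 0, 0, 0],
    [0, 0, 0, 0],
  ],
)

```text
time: 18.9
eef_pos: [0.4542, -0.0581, 0.0616]
orientation: [1.0, -0.014, 0.0, 0.0]
force: [0.8, 0.1, 0.1]
finger_gap: 0.091
```

Request:
play_rows(
  series=[
    [0, 0, 0, 0],
    [0, 0, 0, 0],
    [0, 0, 0, 0],
    [0, 0, 0, 0],
    [0, 0, 0, 0],
    [0, 0, 0, 0],
    [0, 0, 0, 0],
    [0, 0, 0, 0],
    [0, 0, 0, 0],
    [0, 0, 0, 0],
  ],
  fingers=4,
)

```text
time: 19.9
eef_pos: [0.4538, -0.0584, 0.0611]
orientation: [1.0, -0.015, -0.0, -0.0]
force: [0.6, 0.0, 0.2]
finger_gap: 0.0139
```

Request:
play_rows(
  series=[
    [0, 0, 0.4, 0],
    [0, 0, 0.6, 0],
    [0, 0, 0.6, 0],
    [0, 0, 0.4, 0],
    [0.2, -0.4, 0, -0.14],
    [0.25, -0.8, 0, -0.2],
    [0.25, -0.8, 0, -0.2],
    [0.25, -0.8, 0, -0.2],
    [0.25, -0.8, 0, -0.2],
    [0.25, -0.8, 0, 0],
  ],
)

```text
time: 20.9
eef_pos: [0.5119, -0.2358, 0.1409]
orientation: [0.998, -0.056, -0.0, -0.0]
force: [0.3, 0.5, -1.7]
finger_gap: 0.0128
```

Request:
play_rows(
  series=[
    [0.25, -0.8, 0, 0],
    [0.25, -0.8, 0, 0],
    [0.25, -0.8, 0, 0],
    [0.2, -0.6, 0, 0],
    [0.05, -0.3, 0, 0],
    [0, -0.06, 0, 0],
    [0, 0, 0, 0],
    [0, 0, 0, 0],
  ],
)

```text
time: 21.7
eef_pos: [0.5514, -0.3677, 0.141]
orientation: [0.998, -0.055, -0.0, -0.0]
force: [-0.3, -0.3, -0.1]
finger_gap: 0.0131
```

```bash
python3 - <<'E'
from h import *
s=ctrl.state(); print(s['time'],s['eef_pos'],R.from_quat(s['orientation']).as_matrix()[:2,:2].round(3).tolist(),s['force'])
b=snap('side','s6');t=snap('top','t6')
c=np.hstack([cv2.resize(b[190:390,210:340],(390,600),interpolation=cv2.INTER_CUBIC),cv2.resize(t[160:260,320:390+0],(400,571),interpolation=cv2.INTER_CUBIC)[:600] if 0 else cv2.resize(t[150:270,330:412],(410,600),interpolation=cv2.INTER_CUBIC)])
cv2.imwrite('pics/m6.png',c[:,:,::-1])
E
```

```text
21.7 [ 0.55139819 -0.36772355  0.1409669 ] [[0.994, -0.111], [-0.111, -0.994]] [-0.34701774 -0.31509147 -0.13365335]
```

View pics/m6.png

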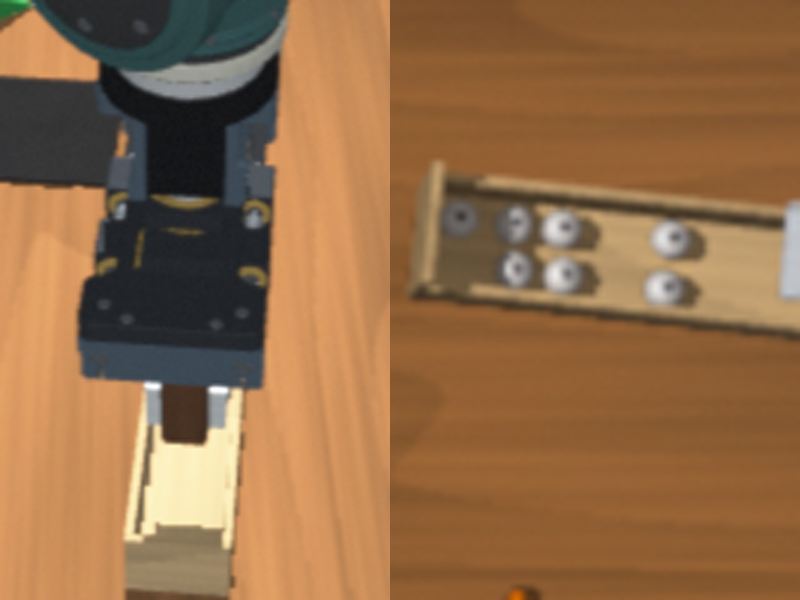

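The lip corners appear in the top part at (783,203) and (783,298). The handle bottom is in the side part at (163–208,441). I check the lateral offset against the trough axis.

```bash
python3 - <<'E'
from h import *
s=ctrl.state();C=np.array([.5613,-.275]);t=np.array([.1115,.9938]);p=np.array([-t[1],t[0]])
f=lambda q:(((q[:2]-C)@t).round(4),((q[:2]-C)@p).round(4))
z=s['eef_pos'][2]-.057
print('tcp',f(np.array(s['eef_pos'])))
g=lambda x,y,z:onz('top',330+(x-390+.5)/5-.5,150+(y+.5)/5-.5,z)
h=lambda x,y,z:onz('side',210+(x+.5)/3-.5,190+(y+.5)/3-.5,z)
print('lip',f(g(783,203,z+.002)),f(g(783,298,z+.002)))
print('handle bottom',f(h(163,441,z)),f(h(208,443,z)))
print('trough end side view',f(h(126,541,.042)),f(h(231,546,.042)),'top view walls',f(g(480,180,.042)),f(g(780,210,.042)),f(g(480,300,.042)),f(g(780,332,.042)))
b=cv2.imread('pics/t6.png');hsv=cv2.cvtColor(b,cv2.COLOR_BGR2HSV)
E
```

```text
tcp (np.float64(-0.0934), np.float64(-0.0007))
lip (np.float64(-0.0172), np.float64(-0.022)) (np.float64(-0.0204), np.float64(0.0187))
handle bottom (np.float64(-0.0976), np.float64(0.0108)) (np.float64(-0.0969), np.float64(-0.0119))
trough end side view (np.float64(-0.1284), np.float64(0.027)) (np.float64(-0.127), np.float64(-0.0262)) top view walls (np.float64(0.1064), np.float64(-0.0265)) (np.float64(-0.0283), np.float64(-0.0269)) (np.float64(0.1013), np.float64(0.0279)) (np.float64(-0.0326), np.float64(0.028))
```

Request:
play_rows(
  series=[
    [-0.04, 0, -0.3, 0],
    [0, 0, -0.5, 0],
    [0, 0, -0.4, 0],
    [0, 0, -0.2, 0],
    [0, 0, -0.2, 0],
    [0, 0, -0.2, 0],
    [0, 0, -0.1, 0],
    [0, 0, 0, 0],
    [0, 0, 0, 0],
  ],
)

```text
time: 22.7
eef_pos: [0.5504, -0.369, 0.0655]
orientation: [0.998, -0.056, 0.0, 0.0]
force: [-0.1, 0.3, -0.0]
finger_gap: 0.0125
```

Free entry. Lower to the floor in small steps.

Request:
play_rows(
  series=[
    [0, 0, -0.07, 0],
    [0, 0, -0.03, 0],
    [0, 0, 0, 0],
    [0, 0, 0, 0],
  ],
)

```text
time: 23.1
eef_pos: [0.5503, -0.3688, 0.0612]
orientation: [0.998, -0.056, 0.0, 0.0]
force: [0.8, -0.0, -0.6]
finger_gap: 0.0129
```

Request:
play_rows(
  series=[
    [0, 0, -0.02, 0],
    [0, 0, -0.02, 0],
    [0, 0, 0, 0],
    [0, 0, 0, 0],
  ],
)

```text
time: 23.5
eef_pos: [0.5506, -0.369, 0.0611]
orientation: [0.998, -0.056, 0.0, 0.0]
force: [-5.7, 3.7, 18.8]
finger_gap: 0.0129
```

Request:
play_rows(
  series=[
    [0.01, 0.1, 0.02, 0],
    [0.03, 0.25, 0, 0],
    [0.03, 0.25, 0, 0],
    [0.02, 0.25, 0, 0],
    [0.03, 0.25, 0, 0],
    [0.03, 0.25, 0, 0],
    [0.03, 0.25, 0, 0],
    [0.03, 0.25, 0, 0],
    [0.03, 0.25, 0, 0],
    [0.02, 0.2, 0, 0],
  ],
)

```text
time: 24.5
eef_pos: [0.5616, -0.2768, 0.0612]
orientation: [0.998, -0.056, 0.001, 0.001]
force: [0.4, -5.1, 6.8]
finger_gap: 0.013
```

Request:
play_rows(
  series=[
    [0.02, 0.2, 0, 0],
    [0.02, 0.2, 0, 0],
    [0.02, 0.2, 0, 0],
    [0.02, 0.15, 0, 0],
    [0.01, 0.1, 0, 0],
    [0.01, 0.1, 0, 0],
    [0, 0, 0, 0],
    [0, 0, 0, 0],
  ],
)

```text
time: 25.3
eef_pos: [0.5656, -0.2387, 0.0611]
orientation: [0.998, -0.056, 0.001, 0.0]
force: [1.3, 0.4, 7.4]
finger_gap: 0.0127
```

Request:
play_rows(
  series=[
    [0.01, 0.1, 0, 0],
    [0.01, 0.1, 0, 0],
    [0.01, 0.08, 0, 0],
    [0, 0.04, 0, 0],
    [0, 0, 0, 0],
    [0, 0, 0, 0],
  ],
)

```text
time: 25.9
eef_pos: [0.5668, -0.2263, 0.0612]
orientation: [0.998, -0.056, 0.001, 0.001]
force: [2.1, -3.2, 7.7]
finger_gap: 0.013
```

```bash
python3 - <<'E'
from h import *
s=ctrl.state(); print(s['time'],s['eef_pos'],s['force'])
b=snap('side','s7');t=snap('top','t7');w=snap('wrist','w7')
c=np.hstack([cv2.resize(b[180:330,230:330],(400,600),interpolation=cv2.INTER_CUBIC),cv2.resize(t[160:240,320:400],(400,400),interpolation=cv2.INTER_CUBIC)[:,:] if 0 else np.vstack([cv2.resize(t[170:230,330:410],(400,300),interpolation=cv2.INTER_CUBIC),cv2.resize(w[150:360,140:420],(400,300))])])
cv2.imwrite('pics/m7.png',c[:,:,::-1])
E
```

```text
25.9 [ 0.5668432  -0.22631598  0.0611534 ] [ 2.08139986 -3.16260962  7.65555875]
```

View pics/m7.png

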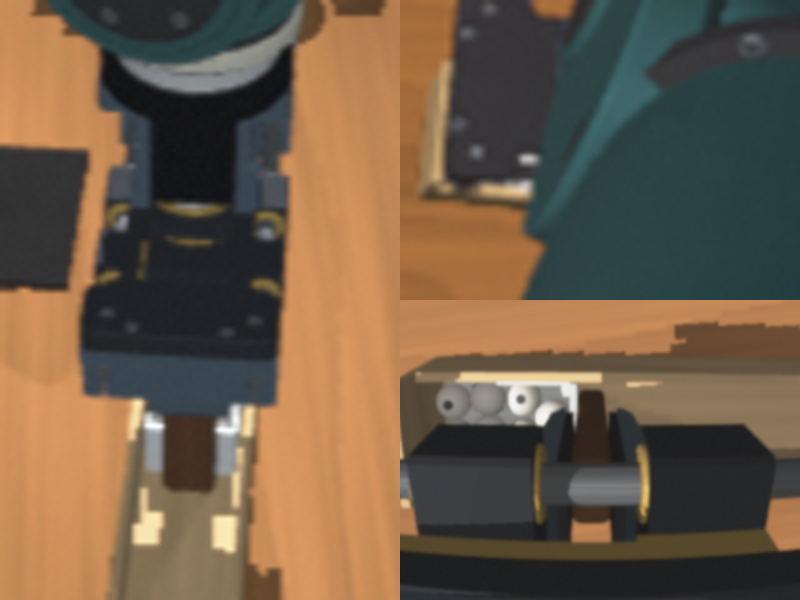

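The wrist part shows beads filling the scoop up to the end wall. I lift gently along the wall, then back off slightly so that any loose bead drops in the trough.

Request:
play_rows(
  series=[
    [0, -0.02, 0.02, 0],
    [0, 0, 0.05, 0],
    [0, 0, 0.1, 0],
    [0, 0, 0.12, 0],
    [0, 0, 0.12, 0],
    [0, 0, 0.12, 0],
    [0, 0, 0.12, 0],
    [0, 0, 0.1, 0],
    [0, 0, 0.05, 0],
    [0, 0, 0, 0],
  ],
)

```text
time: 27.05
eef_pos: [0.5659, -0.2269, 0.0927]
orientation: [0.998, -0.056, 0.0, 0.0]
force: [-0.2, -0.1, -1.9]
finger_gap: 0.013
```

Request:
play_rows(
  series=[
    [0, -0.01, 0, 0],
    [0, -0.03, 0, 0],
    [-0.01, -0.05, 0, 0],
    [-0.01, -0.07, 0, 0],
    [-0.01, -0.07, 0, 0],
    [0, -0.05, 0, 0],
    [0, -0.03, 0, 0],
    [0, -0.01, 0, 0],
    [0, 0, 0, 0],
    [0, 0, 0, 0],
  ],
)

```text
time: 28.05
eef_pos: [0.5646, -0.2395, 0.0923]
orientation: [0.998, -0.056, -0.0, -0.0]
force: [-0.6, -0.2, -1.8]
finger_gap: 0.0129
```

```bash
python3 - <<'E'
from h import *
s=ctrl.state(); print(s['time'],s['eef_pos'],s['force'])
w=snap('wrist','w8')
cv2.imwrite('pics/w8c.png',cv2.resize(w[190:260,140:280],(800,400),interpolation=cv2.INTER_CUBIC)[:,:,::-1])
E
```

```text
28.05 [ 0.56456773 -0.23954446  0.09231905] [-0.6466645  -0.24810396 -1.79400198]
```

View pics/w8c.png

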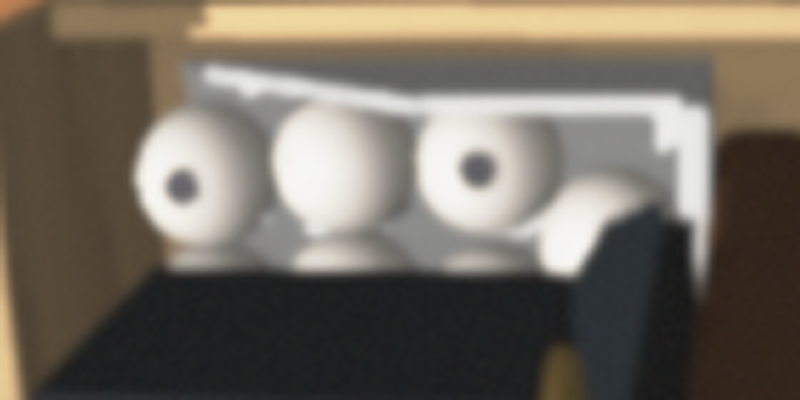

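All 7 beads are in the scoop: three along the far side, one at the back and three along the near side. The front bead is close to the lip, so I raise and carry with very soft deceleration.

Request:
play_rows(
  series=[
    [0, 0, 0.08, 0],
    [0, 0, 0.18, 0],
    [0, 0, 0.28, 0],
    [0, 0, 0.35, 0],
    [0, 0, 0.35, 0],
    [0, 0, 0.35, 0],
    [0, 0, 0.3, 0],
    [0, 0, 0.2, 0],
    [0, 0, 0.1, 0],
    [0, 0, 0.05, 0],
  ],
)

```text
time: 29.1
eef_pos: [0.5646, -0.2396, 0.1822]
orientation: [0.998, -0.056, 0.0, 0.0]
force: [-0.4, -0.1, -2.3]
finger_gap: 0.0132
```

Request:
play_rows(
  series=[
    [0.01, 0.06, 0, 0],
    [0.02, 0.12, 0, 0],
    [0.03, 0.18, 0, 0],
    [0.04, 0.24, 0, 0],
    [0.05, 0.3, 0, 0],
    [0.06, 0.36, 0, 0],
    [0.07, 0.42, 0, 0],
    [0.07, 0.42, 0, 0],
    [0.07, 0.42, 0, 0],
    [0.07, 0.42, 0, 0],
  ],
)

```text
time: 30.1
eef_pos: [0.5844, -0.1203, 0.182]
orientation: [0.998, -0.056, 0.0, 0.0]
force: [-0.1, 0.1, -1.4]
finger_gap: 0.0127
```

Request:
play_rows(
  series=[
    [0.07, 0.42, 0, 0],
    [0.07, 0.42, 0, 0],
    [0.07, 0.42, 0, 0],
    [0.07, 0.42, 0, 0],
    [0.07, 0.42, 0, 0],
    [0.07, 0.4, 0, 0],
    [0.06, 0.38, 0, 0],
    [0.06, 0.36, 0, 0],
    [0.06, 0.34, 0, 0],
    [0.05, 0.32, 0, 0],
  ],
)

```text
time: 31.1
eef_pos: [0.6104, 0.0351, 0.1819]
orientation: [0.998, -0.056, 0.0, -0.0]
force: [0.2, 0.2, -2.4]
finger_gap: 0.0128
```

Request:
play_rows(
  series=[
    [0.05, 0.3, 0, 0],
    [0.05, 0.28, 0, 0],
    [0.04, 0.26, 0, 0],
    [0.04, 0.24, 0, 0],
    [0.04, 0.22, 0, 0],
    [0.03, 0.2, 0, 0],
    [0.03, 0.18, 0, 0],
    [0.03, 0.16, 0, 0],
    [0.02, 0.14, 0, 0],
    [0.02, 0.12, 0, 0],
  ],
)

```text
time: 32.1
eef_pos: [0.6242, 0.1184, 0.1819]
orientation: [0.998, -0.056, 0.0, 0.0]
force: [0.4, -0.2, -2.6]
finger_gap: 0.0129
```

```bash
python3 - <<'E'
from h import *
s=ctrl.state(); print(s['time'],s['eef_pos'],s['force'])
w=snap('wrist','w9');t=snap('top','t9')
c=np.vstack([cv2.resize(w[60:280,120:420],(600,440)),cv2.resize(t[150:230,150:350],(600,240))[:160]])
cv2.imwrite('pics/m9.png',c[:,:,::-1])
E
```

```text
32.1 [0.62424872 0.1183829  0.18192647] [ 0.40229263 -0.22591332 -2.62817765]
```

View pics/m9.png

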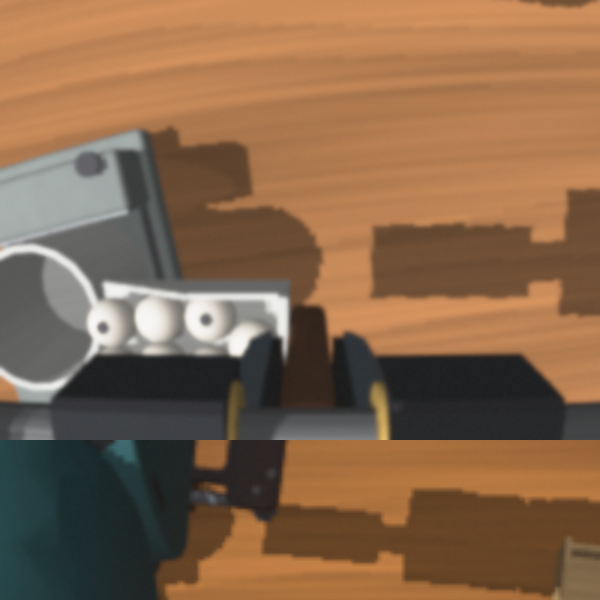

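Beads still carried, with the lip just short of the pot rim. I compute the pot rim position from the rim points at crop (103,315), (35,247) and (38,388).

```bash
python3 - <<'E'
from h import *
s=ctrl.state();g=lambda x,y,z:onz('wrist',120+(x+.5)/2-.5,60+(y+.5)/2-.5,z)[:2]
A=[g(*p,.105) for p in((103,305),(35,246),(40,389),(80,265),(80,375))]
print(np.round(A,4))
# circle r=.032 fit
from scipy.optimize import least_squares as L
r=L(lambda c:[np.hypot(*(a-c))-.032 for a in A],[.638,.233]);print(r.x.round(4),r.fun.round(4))
print('lip L far corner',g(105,285,.127).round(4),'front bead',g(110,325,.136).round(4))
E
```

```text
[[0.64   0.1998]
 [0.6678 0.2253]
 [0.6064 0.2367]
 [0.6575 0.2067]
 [0.6112 0.2163]]
[0.6379 0.2323] [ 0.0005 -0.0012 -0.0003  0.0002 -0.0009]
lip L far corner [0.652  0.1897] front bead [0.6389 0.1874]
```

Request:
play_rows(
  series=[
    [0, 0, -0.05, 0],
    [0, 0, -0.1, 0],
    [0, 0, -0.1, 0],
    [0, 0, -0.05, 0],
    [0.01, 0.06, 0, 0],
    [0.01, 0.12, 0, 0],
    [0.02, 0.16, 0, 0],
    [0.02, 0.18, 0, 0],
    [0.02, 0.18, 0, 0],
    [0.02, 0.16, 0, 0],
  ],
)

```text
time: 33.2
eef_pos: [0.6283, 0.1532, 0.17]
orientation: [0.998, -0.056, 0.0, -0.0]
force: [-1.1, 0.3, -1.3]
finger_gap: 0.0129
```

Request:
play_rows(
  series=[
    [0.01, 0.12, 0, 0],
    [0.01, 0.1, 0, 0],
    [0.01, 0.07, 0, 0],
    [0, 0.04, 0, 0],
    [0, 0.01, 0, 0],
    [0, 0, 0, 0],
    [-0.07, -0.65, 0, 0],
    [0, 0, 0, 0],
    [0, 0, 0, 0],
    [0, 0, 0, 0],
  ],
)

```text
time: 34.2
eef_pos: [0.6267, 0.1403, 0.17]
orientation: [0.998, -0.056, 0.0, -0.0]
force: [-0.6, 0.1, -1.7]
finger_gap: 0.0126
```

```bash
cat > beads.py <<'E'
from h import *
def beads(f):
    s=ctrl.state(); w=snap('wrist',f); hsv=cv2.cvtColor(w,cv2.COLOR_RGB2HSV)
    print(round(s['time'],2),s['eef_pos'].round(4) if hasattr(s['eef_pos'],'round') else s['eef_pos'],np.round(s['force'],1))
    m=((hsv[:,:,1]<50)&(hsv[:,:,2]>165)).astype(np.uint8); m[270:]=0
    n,l,st,c=cv2.connectedComponentsWithStats(m)
    for i in range(1,n):
        if st[i,4]>15: print(st[i].tolist(),c[i].round(0).tolist())
E
python3 -c "
from beads import *
beads('w10')"
```

```text
34.2 [0.6267 0.1403 0.17  ] [-0.6  0.1 -1.7]
[347, 0, 77, 41, 336] [390.0, 23.0]
[16, 72, 21, 32, 506] [26.0, 88.0]
[524, 100, 36, 9, 202] [541.0, 104.0]
[126, 126, 82, 25, 365] [167.0, 138.0]
[112, 137, 152, 123, 4640] [177.0, 191.0]
[201, 233, 11, 4, 36] [206.0, 235.0]
```

```bash
cat > asc.py <<'E'
import cv2,sys
for f in sys.argv[1:]:
    g=cv2.cvtColor(cv2.imread(f'pics/{f}.png'),cv2.COLOR_BGR2GRAY)[196:240,156:272]; print(f)
    for r in g[::4,::2]: print(''.join(' .:-=+*#%@'[min(9,int(v)//26)] for v in r))
E
python3 asc.py w9 w10
```

```text
w9
#%#=-----------------::---::------------------------------
+*%%*---++====--------------------------------------------
+++#%*-=#@@@@@%%%%%#**+====---==---=--=------=------------
++++%%+-*%%%%#*++++#####%%%%%%%@@@%%%%%%%%%%%%%%%@@%**=---
+++++%%%%#*+===+*%@@%%%#*+==+%@@@@%%#*+==+++++++*%@@@%+-::
++++#@@@@%%#*+==%@@@@@%%#++=*@@@@#%%%#*+=++++++++*#%@%+...
++++@@@%%%%#*+==@@@@@@@%#*+=*@@@*==#%#*+=++++++==++#@%+...
==++%@#==#%%#+==*@@@@@%%#*==+%@@@@@%%#*=+%%%%%#*+==#@%+:..
----=%@@@@%#*+=++*#%@%%#*==+++*%%%%%#*#%@@@@%*=::.:-+%=:..
----=%%*###*++***++****+===+++++++++**+%@@@@=.......:#-...
---=#%+=+++=----=+####**+==-==+****++==*@@%=:.......:+:...
w10
=++++++++#%@#=----------------::---::---------------------
=+++++++**+*#*=------------===----------------------------
=+++++++%@@@@@%%%%%#**+=====-=======================------
=+++++++#@%#*++==++**#%%%%%%%%%%%%%%%%%%@@@@@@@@@@@%#*=---
-=+++++*%@@%%##++==+#@@@@%%#*+==++++++++%@@@@@@@@@@@@%+-::
--=++++%@@@@@%%*++==%@@@@@%%#*+==+++++++*%%*+++*#%%%@%+...
----=++%@@@@@@%#*+=+@@@@@@@%#*+==++*###**+==+++++++#@%+...
------=*@@@@@%%#*==+#@@@@@@%#*+=++*%@@%%%#*+==+++++#@%+:..
--------=%@@%#**++%%%%%@@%%#**%%%#=+@@@@%%#*=-::::-=*%=:..
--------=#@%*++====++++++*+++++++#@@@@@@@%#+-::.:...:#-...
---------=*##**+==--==+####*+==-=+%@@@@%%#*:........:+:...
```

ASCII readout works: some front beads have dropped and the rest moved towards the lip. Repeat with a bigger stroke.

Request:
play_rows(
  series=[
    [0.01, 0.06, 0, 0],
    [0.01, 0.12, 0, 0],
    [0.02, 0.16, 0, 0],
    [0.02, 0.17, 0, 0],
    [0.02, 0.14, 0, 0],
    [0.01, 0.1, 0, 0],
    [0.01, 0.06, 0, 0],
    [0, 0.02, 0, 0],
    [-0.11, -0.98, 0, 0],
    [0, 0, 0, 0],
  ],
)

```text
time: 35.25
eef_pos: [0.6256, 0.1314, 0.1697]
orientation: [0.998, -0.056, -0.0, 0.0]
force: [0.5, 0.6, -1.3]
finger_gap: 0.0127
```

```bash
python3 -c "
from h import *
s=ctrl.state();print(s['time'],s['eef_pos'],s['force']);snap('wrist','w11')"; python3 asc.py w11
```

```text
35.25 [0.62563057 0.13142369 0.16974425] [ 0.45399097  0.57065948 -1.32883509]
w11
+++*%@%+------------------::---::-------------------------
+++++*%@#+====--------------------------------------------
+++++++#@@@@@@%%%%%#**+=====-========-==============------
+++++++*##*++==++++***##%@@@%@@@@@@@@@@@@@@@@@@@@@@%**=---
+++++*%@@%%#*++==++++++++#@@@@@@@@@@@@@@@@@@@@@@@@@@@%+-::
++++*%@@@@@%#*+===+++++++*#%%#****#%@@@@@@@@@@@@@@@@@%+...
+++++*+#@@@%%#++==++*###*+===++++++++*%@@@@@@@@@@@@@@%+...
--=+++++%@@%%#+==**%@@@%%#*+===+++++++*@@@@@@@@@%%@@@%+:..
----==+#%@%%#**%%#%@@@@@@%#*+==+++++++*%@@@@%#+-::+**%=:..
--------=*#*++=+++%@@@@@@%%*+==++++++*%@@@@%=::.....:#-...
--------+***++=---+%@%*==**+==*+=+*%%%%%%%#-:::.:...:+:...
```

Request:
play_rows(
  series=[
    [0.01, 0.07, 0, 0],
    [0.02, 0.14, 0, 0],
    [0.02, 0.19, 0, 0],
    [0.02, 0.2, 0, 0],
    [0.02, 0.18, 0, 0],
    [0.02, 0.14, 0, 0],
    [0.01, 0.1, 0, 0],
    [0, 0.04, 0, 0],
    [-0.11, -0.98, 0, 0],
    [0, 0, 0, 0],
  ],
)

```text
time: 36.3
eef_pos: [0.626, 0.1347, 0.1698]
orientation: [0.998, -0.056, -0.0, 0.0]
force: [0.1, -0.1, -2.2]
finger_gap: 0.013
```

```bash
python3 -c "
from h import *
s=ctrl.state();print(s['time'],s['eef_pos'],s['force']);snap('wrist','w12')"; python3 asc.py w12
```

```text
36.3 [0.62602819 0.13470152 0.16975114] [ 0.1259241  -0.08997375 -2.22112409]
w12
*+++=+%@%+-----------------::---:::-----------------------
+++==++*%#+===--------------------------------------------
+===++++%@@@@@@@%%%#**+=====-=========-============-------
++++++++#@@@@@@@@@@@@@@@@@@@%@@@@@@@@@@@@@@@@@@@@@@%**=---
+++++++=*@@@@@@@@@@@@@@@@@@@@@@@@@@@@@@@@@@@@@@@@@@@@%+-::
++++++++*@@@@@@@@%****#%@@@@@@@@@@@@@@@@@@@@@@@@@@@@@%+...
-=+++**+*%%#**+===+++++++*#@@@@@@@@@@@@@@@@@@@@@@@@@@%+...
---=+--=#%@%%%#*+=--+++++++*#@@@@@@@@@@@@@@@@@@@%%@@@%+:..
-------*@@@@@%%#*+=-=++++++*#@@@@@@@@@@@@@@@%#=-::+**%=:..
------=*@@@@@@%#*+==+++++++#@@@@@@@@@@@@@@@%=::.:...:#-...
--------#%%%%##*+=-=====*#%%%%%%%%%%%%%%%%#-:.......:+:...
```

Request:
play_rows(
  series=[
    [0.01, 0.07, 0, 0],
    [0.02, 0.14, 0, 0],
    [0.02, 0.19, 0, 0],
    [0.02, 0.2, 0, 0],
    [0.02, 0.16, 0, 0],
    [0.01, 0.1, 0, 0],
    [0.01, 0.06, 0, 0],
    [0, 0.02, 0, 0],
    [-0.11, -0.98, 0, 0],
    [0, 0, 0, 0],
  ],
)

```text
time: 37.35
eef_pos: [0.626, 0.133, 0.1697]
orientation: [0.998, -0.056, -0.0, 0.0]
force: [-0.4, -0.2, -1.0]
finger_gap: 0.0126
```

Request:
play_rows(
  series=[
    [0.01, 0.07, 0, 0],
    [0.02, 0.14, 0, 0],
    [0.02, 0.19, 0, 0],
    [0.02, 0.2, 0, 0],
    [0.02, 0.18, 0, 0],
    [0.02, 0.14, 0, 0],
    [0.01, 0.08, 0, 0],
    [0, 0.02, 0, 0],
    [-0.11, -0.98, 0, 0],
    [0, 0, 0, 0],
  ],
)

```text
time: 38.35
eef_pos: [0.6264, 0.1346, 0.1697]
orientation: [0.998, -0.056, -0.0, 0.0]
force: [-0.1, 1.1, -1.6]
finger_gap: 0.0128
```

```bash
python3 -c "
from h import *
s=ctrl.state();print(s['time'],s['eef_pos'],s['force']);snap('wrist','w13')"; python3 asc.py w13
```

```text
38.35 [0.62637705 0.13463133 0.16969675] [-0.12730114  1.05739844 -1.58838623]
w13
*+++=*%@#=-----------------::---:::-----------------------
+++==++*%#+===-----------==-------------------------------
===+++++%@@@@@@%%%%#**+====---===-==--=--=------==--------
+++===++#@@@@@@@@@@@@@@@@@@@%@@@@@@@@@@@@@@@@@@@@@@%**=---
*+++==++#@@@@@@@@@@@@@@@@@@@@@@@@@@@@@@@@@@@@@@@@@@@@%+:::
++++==++*@@@@@@@@@@@@@@@@@@@@@@@@@@@@@@@@@@@@@@@@@@@@%+...
====++++*%@@@@@@@@@@@@@@@@@@@@@@@@@@@@@@@@@@@@@@@@@@@%+...
---=+++**%@@@@@@@@@@@@@@@@@@@@@@@@@@@@@@@@@@@@@@%%@@@%+:..
-----=+++%@@@@@@@@@@@@@@@@@@@@@@@@@@@@@@@@@@%#=-::+**%=...
-------==#@@@@@@@@@@@@@@@@@@@@@@@@@@@@@@@@@%=:.:....:#-...
------::-+#%%%%%%%%%%%%%%%%%%%%%%%%%%%%%%%#-:.:.....:+:...
```

Scoop looks empty. Retreat towards the mat, then check the pot contents.

Request:
play_rows(
  series=[
    [0, -0.2, 0.2, 0],
    [0, -0.5, 0.2, 0],
    [-0.2, -0.6, 0, 0],
    [-0.5, -0.6, 0, 0],
    [-0.6, -0.6, 0, 0],
    [-0.6, -0.6, 0, 0],
    [-0.6, -0.6, 0, 0],
    [-0.6, -0.6, 0, 0],
    [-0.6, -0.5, 0, 0],
    [-0.5, -0.38, 0, 0],
  ],
)

```text
time: 39.4
eef_pos: [0.4581, -0.0708, 0.1865]
orientation: [0.998, -0.056, 0.0, 0.0]
force: [-0.1, -0.5, -0.7]
finger_gap: 0.013
```

Request:
play_rows(
  series=[
    [0, 0, 0, 0],
    [0, 0, 0, 0],
    [0, 0, 0, 0],
  ],
)

```text
time: 39.7
eef_pos: [0.46, -0.0697, 0.1864]
orientation: [0.998, -0.056, 0.001, 0.0]
force: [-0.4, -0.1, -1.1]
finger_gap: 0.013
```

```bash
python3 -c "
from h import *
s=ctrl.state();print(s['time'],s['eef_pos'],s['orientation'],s['force'])
w=snap('wrist','w14');t=snap('top','t14');b=snap('side','s14')
z=lambda a,c:cv2.resize(a,c,interpolation=cv2.INTER_CUBIC)
r1=np.hstack([z(t[135:235,150:250],(400,400)),z(t[175:230,325:465],(400,200)) if 0 else np.vstack([z(t[175:230,325:465],(400,200)),z(b[115:225,190:410],(400,200))])])
r2=z(w[180:250,150:430],(800,200))
cv2.imwrite('pics/m14.png',np.vstack([r1,r2])[:,:,::-1])"
```

```text
39.7 [ 0.45995142 -0.06973825  0.18642145] [ 9.98457304e-01 -5.55225285e-02  5.10933307e-04  2.25150942e-05] [-0.3714496  -0.14847295 -1.08017152]
```

View pics/m14.png

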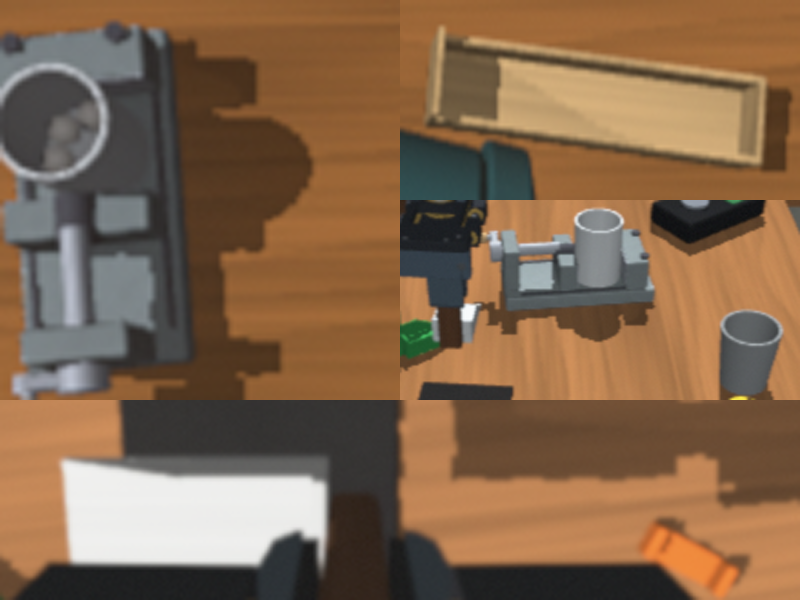

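The pot holds beads, the trough is empty, no bead is on the desk, and the scoop floor is empty. Place the scoop on the mat centre.

Request:
play_rows(
  series=[
    [-0.04, -0.07, -0.4, 0],
    [0, 0, -0.7, 0],
    [0, 0, -0.7, 0],
    [0, 0, -0.6, 0],
    [0, 0, -0.35, 0],
    [0, 0, -0.2, 0],
    [0, 0, -0.1, 0],
    [0, 0, 0, 0],
    [0, 0, 0, 0],
  ],
)

```text
time: 40.75
eef_pos: [0.4579, -0.0728, 0.0645]
orientation: [0.998, -0.056, 0.0, 0.0]
force: [0.6, 0.6, -1.6]
finger_gap: 0.013
```

Request:
play_rows(
  series=[
    [0, 0, -0.05, 0],
    [0, 0, -0.03, 0],
    [0, 0, 0, 0],
    [0, 0, 0, 0],
  ],
)

```text
time: 41.15
eef_pos: [0.4578, -0.0729, 0.0611]
orientation: [0.998, -0.056, 0.0, 0.0]
force: [-1.5, -0.9, 5.6]
finger_gap: 0.0127
```

Request:
play_rows(
  series=[
    [0, 0, 0, 0],
    [0, 0, 0, 0],
    [0, 0, 0, 0],
    [0, 0, 0, 0],
    [0, 0, 0, 0],
    [0, 0, 0, 0],
    [0, 0, 0, 0],
    [0, 0, 0.2, 0],
    [0, 0, 0.6, 0],
    [0, 0, 0.8, 0],
  ],
  fingers=91,
)

```text
time: 42.15
eef_pos: [0.4565, -0.0726, 0.125]
orientation: [0.998, -0.056, -0.001, -0.0]
force: [-0.2, 0.5, 0.3]
finger_gap: 0.0893
```

Request:
play_rows(
  series=[
    [0, 0, 0.8, 0],
    [0, 0, 0.8, 0],
    [0.2, 0.3, 0.8, 0],
    [0.4, 0.6, 0.4, 0],
    [0.5, 0.7, 0, 0],
    [0.5, 0.7, 0, 0],
    [0.5, 0.7, 0, 0],
    [0.5, 0.7, 0, 0],
    [0.2, 0.3, 0, 0],
    [0, 0, 0, 0],
  ],
)

```text
time: 43.15
eef_pos: [0.5697, 0.0882, 0.2369]
orientation: [0.998, -0.055, -0.0, -0.0]
force: [-0.5, -0.5, 0.2]
finger_gap: 0.091
```

```bash
python3 -c "
from h import *
s=ctrl.state();print(s['time'],s['eef_pos'],s['force'],s['finger_gap'])
w=snap('wrist','w15');t=snap('top','t15');b=snap('side','s15')
print('vise pot px?',)
E=np.array([.638,.232,.05]);st=s;m=ctrl.camera_model('wrist');T=np.array(m['T_tool_cam']);Q=R.from_quat(s['orientation']).as_matrix();c=T[:3,:3].T@(Q.T@(E-np.array(s['eef_pos']))-T[:3,3]);r=np.hypot(c[0],c[1]);th=np.arctan2(r,c[2]);K=np.array(m['K']);u=K[0,2]+325*th*c[0]/r;v=K[1,2]+325*th*c[1]/r;print(u,v)
u,v=int(u),int(v);u0=max(0,u-70);v0=max(0,v-70)
z=lambda a,c:cv2.resize(a,c,interpolation=cv2.INTER_CUBIC)
print(u0,v0)
cv2.imwrite('pics/m15.png',np.vstack([np.hstack([z(w[v0:v0+140,u0:u0+140],(400,400)),z(t[220:280,250:325],(400,400))]),np.hstack([z(b[195:255,180:270],(400,200)),z(t[60:160,100:340],(400,200))])])[:,:,::-1])"
```

```text
43.15 [0.56974186 0.08816019 0.23692058] [-0.50538149 -0.45552416  0.24268743] 0.09095787725808649
vise pot px?
143.1455516711658 151.3110585809548
73 81
```

View pics/m15.png

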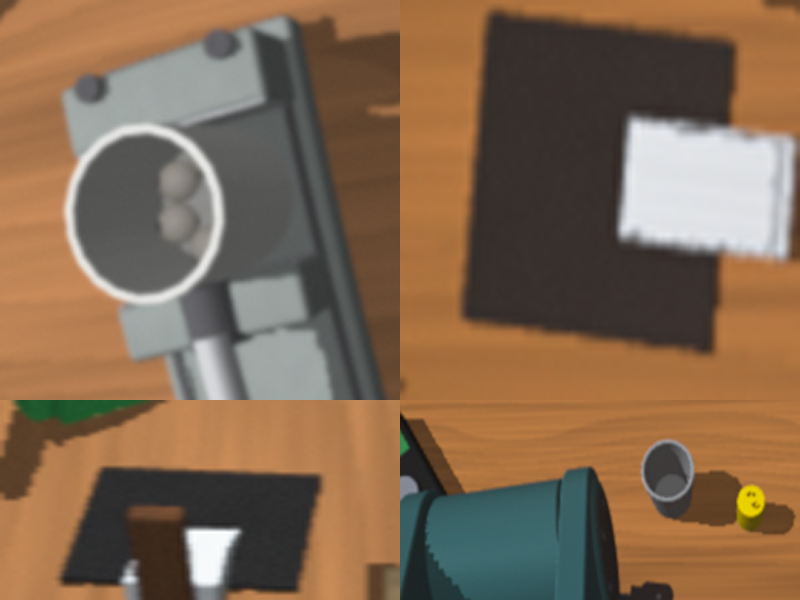

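After I withdrew, the scoop was knocked aside: its lip is still on the mat at crop (625,180), with the rear off towards −y. The pot is still clamped with beads inside. I locate the scoop numerically from here, as the picture views are used up.

```bash
python3 - <<'E'
from h import *
t=cv2.imread('pics/t15.png');hsv=cv2.cvtColor(t,cv2.COLOR_BGR2HSV)
m=((hsv[:,:,1]<60)&(hsv[:,:,2]>120)).astype(np.uint8);m[:225]=0;m[280:]=0;m[:,:270]=0;m[:,345:]=0
n,l,st,c=cv2.connectedComponentsWithStats(m)
for i in range(1,n):
    if st[i,4]>30:
        print(st[i],c[i]); r=cv2.minAreaRect(np.argwhere(l==i)[:,::-1].astype(np.float32)); print(r,cv2.boxPoints(r).round(1).tolist())
for nme,sl in(('t15',(232,264,284,344)),('s15',(195,275,195,262))):
    a=cv2.imread(f'pics/{nme}.png')[sl[0]:sl[1],sl[2]:sl[3]].astype(int);print(nme,sl)
    h=cv2.cvtColor(a.astype(np.uint8),cv2.COLOR_BGR2HSV)
    for y in range(0,a.shape[0],1 if nme=='t15' else 2):
        print(''.join('#' if q[1]<70 and q[2]>110 else '.' if q[2]>125 else 'o' if q[2]>75 else 'x' if q[1]>90 else '-' for q in h[y]))
E
```

```text
[291 238  34  21 598] [307.32441472 247.79598662]
((307.31683349609375, 247.8316650390625), (32.040199279785156, 18.70669937133789), 5.710593223571777) [[290.3999938964844, 255.5], [292.29998779296875, 236.89999389648438], [324.20001220703125, 240.10000610351562], [322.29998779296875, 258.70001220703125]]
t15 (232, 264, 284, 344)
----------------------------o...............................
---------------------------xo...............................
---------------------------x................................
---------------------------o................................
---------------------------o................................
---------ooooo-------------x................................
--------o############ooooo-o................................
--------######################..............................
--------###############################.....................
--------#################################o..................
--------#################################ooooooooo..........
--------################################oooooooooo..........
--------############################
[... 3228 characters left out ...]
....................
..............##oxxxxxxxxxxx-o####o................................
..............##o-xxxxxxxxxx-o####o.........................ooooooo
..............oooxxxxxxxxxxxxoo####.......................ooooooooo
..............oooxxxxxxxxxxxxxoooo........................ooooooooo
.............oooooxxxxxxxxxxxoooo........................oooooooooo
.............oooooooooooooooooooo........................oooooooooo
.............oooooooooooooooooooo........................oooooooooo
.................oooooooooooooooo........................oooooooooo
................ooooooooooo.............................ooooooooooo
................ooooooooooo.............................ooooooooooo
```

```bash
python3 - <<'E'
from h import *
L=[onz('top',*p,.007) for p in((292.3,236.9),(290.4,255.5))];B=[onz('top',*p,.030) for p in((324.2,240.1),(322.3,258.7))]
print(np.round(L+B,4)); l=(L[0]+L[1])/2;b=(B[0]+B[1])/2;d=(l-b)[:2];print('lip',l,'back',b,'len',np.linalg.norm(d),'yaw',np.degrees(np.arctan2(d[1],d[0])))
h=d/np.linalg.norm(d)
print('handle pred from lip',l[:2]-.0745*h,'from back(x=-32.5)',b[:2]-.007*h)
for p in((209,227),(221,227),(209,231),(221.5,231),(215,229)): print('side handle top',onz('side',*p,.097).round(4))
# zoomed side hue rows on handle top
a=cv2.cvtColor(cv2.imread('pics/s15.png'),cv2.COLOR_BGR2HSV)
print(a[222:240,215].tolist())
a=cv2.cvtColor(cv2.imread('pics/t15.png'),cv2.COLOR_BGR2HSV)
print(a[240:262:2,322:338,2])
E
```

```text
[[ 0.4851 -0.0465  0.007 ]
 [ 0.4419 -0.0419  0.007 ]
 [ 0.4768 -0.1188  0.03  ]
 [ 0.4349 -0.1141  0.03  ]]
lip [ 0.46347762 -0.04415307  0.007     ] back [ 0.45587172 -0.11645047  0.03      ] len 0.07269637501239039 yaw 83.99440692686031
handle pred from lip [ 0.45568302 -0.11824419] from back(x=-32.5) [ 0.45513934 -0.12341205]
side handle top [ 0.4431 -0.1262  0.097 ]
side handle top [ 0.4653 -0.1267  0.097 ]
side handle top [ 0.4438 -0.1376  0.097 ]
side handle top [ 0.4667 -0.1382  0.097 ]
side handle top [ 0.4545 -0.1322  0.097 ]
[[135, 11, 46], [0, 0, 46], [0, 0, 46], [15, 11, 48], [11, 65, 63], [12, 136, 109], [12, 139, 112], [12, 139, 112], [12, 143, 100], [13, 143, 75], [12, 134, 63], [13, 134, 61], [11, 136, 60], [13, 138, 59], [13, 130, 61], [12, 136, 62], [13, 136, 60], [13, 132, 60]]
[[181 161 141 158 171 172 172 171 171 171 173 178 185 188 187 188]
 [208 187 133 100 100 100  99 100 101 104 105 113 166 190 192 191]
 [214 165 102  84  85  86  87  91  93  90  89 122 168 188 188 188]
 [218 169 105  87  88  90  91 113 118 110 105 102 102 131 146 146]
 [217 159  93  87  88  89  91 109 114 110 108 104  85  87  95  96]
 [195 134  89  87  89  90  98 111 112 107 104  99  88  91  95  95]
 [187 128  89  87  89  90 103 111 109 106 104  91  84  94  99  99]
 [171 106  84  86  88  89 104 109 106 102 100  87  91  99 100  99]
 [173 113  97  94  95  93  92  92  92  97 134 150 152 153 153 153]
 [145 107 104 106 106 106 106 106 105 111 158 181 182 182 181 181]
 [178 178 179 179 178 179 178 178 178 178 178 179 178 178 178 178]]
```

Scoop found: handle about (.4545,-.130), yaw 84°, tilted back about 6° because its rear is off the mat. Regrasp it.

Request:
play_rows(
  series=[
    [-0.2, -0.3, 0, 0],
    [-0.4, -0.75, 0, 0],
    [-0.45, -0.85, 0, 0],
    [-0.45, -0.85, 0, 0],
    [-0.45, -0.85, 0, 0],
    [-0.45, -0.85, 0, 0],
    [-0.35, -0.7, 0, 0],
    [-0.13, -0.3, 0, 0],
    [0, 0, -0.4, 0],
    [0, 0, -0.8, 0],
  ],
)

```text
time: 44.3
eef_pos: [0.4549, -0.1321, 0.1902]
orientation: [0.998, -0.057, 0.002, 0.001]
force: [1.0, 0.2, -0.8]
finger_gap: 0.0908
```

Request:
play_rows(
  series=[
    [0, 0, -0.8, 0],
    [0, 0, -0.8, 0],
    [0, 0, -0.7, 0],
    [0, 0, -0.5, 0],
    [0, 0, -0.25, 0],
    [0, 0, -0.1, 0],
    [0, 0, 0, 0],
    [0, 0, 0, 0],
  ],
)

```text
time: 45.1
eef_pos: [0.4547, -0.131, 0.0636]
orientation: [0.998, -0.056, 0.001, 0.0]
force: [-0.6, -0.2, -0.6]
finger_gap: 0.0914
```

Request:
play_rows(
  series=[
    [0, 0, 0, 0],
    [0, 0, 0, 0],
    [0, 0, 0, 0],
    [0, 0, 0, 0],
    [0, 0, 0, 0],
    [0, 0, 0, 0],
    [0, 0, 0, 0],
    [0, 0, 0, 0],
    [0, 0, 0, 0],
    [0, 0, 0, 0],
  ],
  fingers=4,
)

```text
time: 46.1
eef_pos: [0.4543, -0.1308, 0.0628]
orientation: [0.998, -0.056, 0.0, -0.0]
force: [0.0, 2.7, 14.8]
finger_gap: 0.0145
```

Request:
play_rows(
  series=[
    [0, 0, 0.3, 0],
    [0, 0, 0.5, 0],
    [0, 0, 0.3, 0],
    [0, 0.2, 0, 0],
    [0.03, 0.4, 0, 0],
    [0.04, 0.5, 0, 0],
    [0.02, 0.3, 0, 0],
    [0, 0.05, 0, 0],
    [0, 0, 0, 0],
    [0, 0, 0, 0],
  ],
)

```text
time: 47.1
eef_pos: [0.4578, -0.0731, 0.1066]
orientation: [0.998, -0.056, -0.0, 0.0]
force: [0.9, -0.4, -1.1]
finger_gap: 0.0128
```

```bash
python3 - <<'E'
from h import *
s=ctrl.state();print(s['time'],s['eef_pos'],s['finger_gap'])
b=snap('side','s16')
h=cv2.cvtColor(b,cv2.COLOR_RGB2HSV);print('rows 195..285, cols 180..260')
for y in range(195,285,2): print(y,''.join('#' if q[1]<70 and q[2]>110 else '.' if q[2]>125 else 'o' if q[2]>75 else 'x' if q[1]>90 else '-' for q in h[y,180:260]))
E
```

```text
47.1 [ 0.45777329 -0.07313558  0.10663011] 0.012828210165081396
rows 195..285, cols 180..260
195 ...ooox-o----o-oo--o-o--------o-------o---o-------..............................
197 ....ooooooooxxxoxx-x------------o----o-o-------o-o..............................
199 ...oooooooooooooooooooooooo---------------------o...............................
201 ...ooooooooooxooooooooooooo--------------------o................................
203 ..oooooooooooooooooooooo...o------------------o.................................
205 ..oooooooooooooooooo........-----------------o..................................
207 .ooooooooo..oo..............o----------------o#########.........................
209 .ooooooooo.....................o------------o#########..........................
211 .oooooooo.....................##oxxxxxxxxxxo#########...........................
213 ooooooooo.....................##oxxxxxxxxxxo########o...........................
215 oooooooo...............ooooo####oxxxxxxxxxx-#########...........................
217 ooooooo...............o-----o###oxxxxxxxxxxxo######oo---oooooooooooo
[... 2117 characters left out ...]
....................
269 ................................ooooooooooo.....................................
271 ...............................ooooooooooo......................................
273 ..............................oooooooooooo......................................
275 ....................oooooooooooooooooooooo......................................
277 ..................ooooooooooooooooooooooooooooooooooooooo.......................
279 ..................ooooooooooooooooooooooooooooooooooooooo.......................
281 ..................ooooooooooooooooooooooooooooooooooooooo.......................
283 .................oooooooooooooooooooooooooooooooooooooooo.......................
```

Finger gap is back to 12.8 mm, so the scoop is squared in the pads. Lower with force checks.

Request:
play_rows(
  series=[
    [0, 0, -0.3, 0],
    [0, 0, -0.3, 0],
    [0, 0, -0.2, 0],
    [0, 0, -0.1, 0],
    [0, 0, -0.05, 0],
    [0, 0, 0, 0],
    [0, 0, 0, 0],
  ],
)

```text
time: 47.85
eef_pos: [0.458, -0.0728, 0.0689]
orientation: [0.998, -0.056, 0.0, 0.0]
force: [-0.1, 0.7, -0.8]
finger_gap: 0.0129
```

Request:
play_rows(
  series=[
    [0, 0, -0.05, 0],
    [0, 0, -0.03, 0],
    [0, 0, 0, 0],
  ],
)

```text
time: 48.15
eef_pos: [0.4582, -0.0729, 0.0658]
orientation: [0.998, -0.056, 0.0, 0.0]
force: [-0.5, 0.2, 3.5]
finger_gap: 0.0131
```

Request:
play_rows(
  series=[
    [0, 0, -0.03, 0],
    [0, 0, -0.02, 0],
    [0, 0, 0, 0],
  ],
)

```text
time: 48.45
eef_pos: [0.4592, -0.0732, 0.0653]
orientation: [0.998, -0.056, 0.001, 0.0]
force: [-8.6, 0.3, 37.6]
finger_gap: 0.0127
```

Request:
play_rows(
  series=[
    [0, 0, 0.04, 0],
    [0, 0, 0, 0],
    [0, 0, 0, 0],
  ],
)

```text
time: 48.75
eef_pos: [0.4581, -0.0729, 0.0654]
orientation: [0.998, -0.056, 0.0, 0.0]
force: [-2.2, -0.9, 9.5]
finger_gap: 0.0129
```

Request:
play_rows(
  series=[
    [0, 0, 0, 0],
    [0, 0, 0, 0],
    [0, 0, 0, 0],
    [0, 0, 0, 0],
    [0, 0, 0, 0],
    [0, 0, 0, 0],
    [0, 0, 0, 0],
    [0, 0, 0.2, 0],
    [0, 0, 0.6, 0],
    [0, 0, 0.8, 0],
  ],
  fingers=91,
)

```text
time: 49.75
eef_pos: [0.4569, -0.0726, 0.1294]
orientation: [0.998, -0.056, -0.001, -0.0]
force: [0.8, -0.1, 0.9]
finger_gap: 0.0895
```

Request:
play_rows(
  series=[
    [0, 0, 0.8, 0],
    [0, 0, 0.8, 0],
    [0.2, 0.3, 0.8, 0],
    [0.4, 0.6, 0.4, 0],
    [0.5, 0.7, 0, 0],
    [0.5, 0.7, 0, 0],
    [0.5, 0.7, 0, 0],
    [0.5, 0.7, 0, 0],
    [0.2, 0.3, 0, 0],
    [0, 0, 0, 0],
  ],
)

```text
time: 50.75
eef_pos: [0.5702, 0.0881, 0.2413]
orientation: [0.998, -0.055, 0.0, 0.0]
force: [-0.3, -0.4, -0.1]
finger_gap: 0.091
```

```bash
python3 - <<'E'
from h import *
s=ctrl.state();print(s['time'],s['eef_pos'],s['finger_gap'])
t=snap('top','t17');b=snap('side','s17');w=snap('wrist','w17')
hsv=cv2.cvtColor(t,cv2.COLOR_RGB2HSV)
m=((hsv[:,:,1]<60)&(hsv[:,:,2]>60)).astype(np.uint8)
n,l,st,c=cv2.connectedComponentsWithStats(m)
for i in range(1,n):
    if 15<st[i,4]<1500 and st[i,0]>60 and st[i,1]<320:
        r=cv2.minAreaRect(np.argwhere(l==i)[:,::-1].astype(np.float32)); print(st[i].tolist(),c[i].round(1),cv2.boxPoints(r).round(1).tolist() if 400<st[i,4]<800 else '')
h=cv2.cvtColor(b,cv2.COLOR_RGB2HSV);print('side rows 205..265, cols 180..260')
for y in range(205,265,2): print(y,''.join('#' if q[1]<70 and q[2]>110 else '.' if q[2]>125 else 'o' if q[2]>75 else 'x' if q[1]>90 else '-' for q in h[y,180:260]))
# pot in wrist
g=cv2.cvtColor(w,cv2.COLOR_RGB2GRAY)[125:200,90:160]
for r in g[::2]: print(''.join(' .:-=+*#%@'[min(9,int(v)//26)] for v in r))
E
```

```text
50.75 [0.57015535 0.08812687 0.24133884] 0.09104902647213861
[245, 80, 32, 38, 769] [260.6  96.2] [[237.39999389648438, 94.0], [262.29998779296875, 73.19999694824219], [282.5, 97.4000015258789], [257.5, 118.19999694824219]]
[94, 98, 17, 13, 109] [100.5 102.2] 
[351, 136, 43, 7, 188] [370.  138.3] 
[81, 186, 40, 28, 257] [ 99.3 197.4] 
[122, 191, 7, 7, 31] [124.4 193.4] 
[169, 196, 7, 6, 27] [171.9 197.9] 
[270, 236, 34, 24, 660] [286.6 247.2] [[269.70001220703125, 255.89999389648438], [272.0, 235.0], [303.79998779296875, 238.5], [301.5, 259.3999938964844]]
side rows 205..265, cols 180..260
205 ..oooooooooooooooooo............................................................
207 .ooooooooo..oo..................................................................
209 .ooooooooo......................oooooooooooo....................................
211 .oooooooo......................oxxxxxxxxxxxo....................................
213 ooooooooo.......................xxxxxxxxxxxo....................................
215 oooooooo...............oooooooooxxxxxxxxxxxx..............................
[... 4044 characters left out ...]
++++++++**#%%%%#*++===========++*#%%%%#*+=----:::::::-=+*****
++++++++++++++++++++**#%%%%%%%######%%%%%%%%#*+==-------:::::::=+*****
+++++++++++++++++++++++++**###%%%%%%%%%%##***+==---------::::::-++****
++++++++++++++++++++++++++++++***************+==---------:::::::=+****
+++++++++++++++++++++++++*********************+==---------::::::-=+***
+++++++++++++++++++++++++*********************++=---------:::::::=++**
++++++++++++++++++++++++++*********************+=----------::::::-=+**
++++++++++++++++++++++++++*********************++==--------:::::::-=++
+++++++++++++++++++++++++++*********************+==========---:::::::-
+++++++++++++++++++++++++++*********************+++*####**+==--:::-==+
```

Request:
play_rows(
  series=[
    [0, 0.3, 0, 0],
    [0, 0.6, 0, 0],
    [0, 0.7, 0, 0],
    [0, 0.7, 0, 0],
    [0, 0.7, 0, 0],
    [0, 0.5, 0, 0],
    [0, 0.3, 0, 0],
    [0, 0, 0, 0],
    [0, 0, 0, 0],
  ],
)

```text
time: 51.8
eef_pos: [0.5696, 0.2387, 0.2411]
orientation: [0.998, -0.056, -0.0, 0.0]
force: [-0.3, 0.4, 0.6]
finger_gap: 0.091
```

```bash
python3 - <<'E'
from h import *
w=snap('wrist','w18');t=snap('top','t18')
s=ctrl.state();m=ctrl.camera_model('wrist');T=np.array(m['T_tool_cam']);Q=R.from_quat(s['orientation']).as_matrix();K=np.array(m['K'])
def wp(E):
    c=T[:3,:3].T@(Q.T@(np.array(E)-np.array(s['eef_pos']))-T[:3,3]);r=np.hypot(c[0],c[1]);th=np.arctan2(r,c[2]);return K[0,2]+325*th*c[0]/r,K[1,2]+325*th*c[1]/r
u,v=wp([.638,.232,.06]);print(u,v)
u,v=int(u),int(v);g=cv2.cvtColor(w,cv2.COLOR_RGB2GRAY)[v-36:v+36,u-36:u+36];g=cv2.resize(g,(144,144),interpolation=cv2.INTER_CUBIC)
for r in g[::4]: print(''.join(' .:-=+*#%@'[max(0,min(9,(int(x)-50)//13))] for x in r[::2]))
L=[onz('top',*p,.007)[:2] for p in((272,235),(269.7,255.9))];B=[onz('top',*p,.034)[:2] for p in((303.8,238.5),(301.5,259.4))]
l=(L[0]+L[1])/2;b=(B[0]+B[1])/2;h=(l-b)/np.linalg.norm(l-b);print('scoop origin',l-.035*h,'mat',[.4626,-.0334],np.round(L+B,3))
a=cv2.cvtColor(t,cv2.COLOR_RGB2GRAY)[233:262:2,262:310]
for r in a: print(''.join(' .:-=+*#%@'[min(9,int(x)//26)] for x in r))
E
```

```text
271.9192885992466 132.9994328953107
%%%%%%%%%%%%%%%%%%%%%%%%%%%%%%%%%%%%%%%%%%%%%%%%%%#%%##############*=:..
%%%%%%%%%%%%%%%%%%%%%%%%%%%%%%%%%%%%%%%%%%%%%##########%%%%%%####**+-:..
%%%%%%%%%%%%%%%%%%%%%%%%%%%%@@@@@@@@@@@@@@@%%%%%%%%%###**+==---::::::.::
%%%%%%%%%%%%%%%%%%%%%%@@@@@@@@@@@@@@@@@@@@@@@@@@@%#+-::::::::. ..:-:::.:
%%%%%%%%%%%%%%%##%%@@@@@@@@@@%#*******++*#%@@@@@@@@@@#+=----:.  .:--::..
%%%%%%%########%@@@@@@@@#*+--::::::::::::::-=+*#%@@@@@@@#+=--:. .::-::..
#########%%%%@@@@@@@%+--::::::::::::::::::::::--=+*#@@@@@@@#=-.  .:--::.
%%%####*+++#@@@@@%*=::::::::----==++++=====---:::-=+*#%@@@@@@#-. .:--::.
+==-:::::=%@@@@#=:::::::-==+++++********++****++=---=+*##@@@@@@=...:--:.
:::::--=*@@@@#=::::::--++****++***####***++**##***+=--=*##%@@@@@#-.:--:.
==+++*#@@@@@*-:::::-=+***#**+++***####***+++*******++=-=+#%%@@@@@@=---::
*##%%%@@@@%+::::::-++*******++++********+++++++*******+==+*%%@@@@@@+---:
+#%%@@@@@#=:::::-=++******++++=++++**++++===++***###***+=-=*%%@@@@@@+--:
=*#%@@@@#=:::::-=+*********++++=---=========++**####***+=::=#%@@@@@@%=-:
=*#@@@@@+-::::..-=**####***+++*+=---=+++**
[... 1728 characters left out ...]
..............
==-:............................................
==-:......:=*+++==-::::::::.....................
==-.......:*%%%%%%%%%#%%##*#*++*+++++=--::......
==:.......-#%%%%%%%%%%%%%%%%%%%%%%%#%%##+:......
=-:.......=#%%%%%%%%%%%%%%%%%%%%%%%%%%##+:......
=-:......:+#%%%%%%%%%%%%%%%%%%%%%%%%%%##+:::::..
=-.......:+#%%%%%%%%%%%%%%%%%%%%%%%%%%%#=:::::..
=:.......:*%%%%%%%%%%%%%%%%%%%%%%%%%%%%*-:::::..
=:.......-#%%%%%%%%%%%%%%%%%%%%%%%%%%##+-:::::..
-:......:+#%%%%%%%%%%%%%%%%%%%%%%%%%%##+-:::::..
-:.......:====+===+*#####******#%%%%%##=........
-.....................::::-====++===+**-........
:..............................................:
:..............................................:
```

```bash
python3 - <<'E'
from h import *
w=cv2.imread('pics/w18.png');h=cv2.cvtColor(w,cv2.COLOR_BGR2HSV)
for y in range(40,232,3): print(y,''.join('@' if q[2]>185 and q[1]<60 else '#' if q[2]>150 and q[1]<60 else '.' if q[1]>90 else '-' if q[2]<70 else '+' for q in h[y,170:380:2]))
for n in('t14','t18'):
    g=cv2.cvtColor(cv2.imread(f'pics/{n}.png'),cv2.COLOR_BGR2GRAY)[183:212,336:372]
    print(n)
    for r in g[::2]: print(''.join(' .:-=+*#%@'[min(9,int(x)//22)] for x in r))
E
```

```text
40 --.......................................................................................................
43 .........................................................................................................
46 .........................................................................................................
49 .........................................................................................................
52 .........................................................................................................
55 .........................................................................................................
58 .........................................................................................................
61 .........................................................................................................
64 .........................................................................................................
67 .........................................................................................................
70 .......
[... 6337 characters left out ...]
=================*############
-=+*======*###****+++==*%###########
::--:::---====++++***###############
++++++==========-::----------===++++
t18
++*#*+++++++++++++++++++++++++++++++
++*#*=======+*#*++++++++++++++++++++
++++=:::::-===+=-----===============
++===--------:::::::::::::::::------
+=-====================**+=-------::
=--=========---------===============
:--=================================
:-==================================
:-=================================-
:-==================================
--==============================-===
--==================================
:--=================================
::::::::::----------================
:::::::::::::::::::::::::::::-------
```

No strays on the vise, and the trough and scoop are empty. One last check: the crank angle after spring-back, to be sure that the grip holds.

```bash
python3 - <<'E'
from h import *
def show(n,y0,y1,x0,x1,st=1):
    h=cv2.cvtColor(cv2.imread(f'pics/{n}.png'),cv2.COLOR_BGR2HSV);print(n,y0,x0)
    for y in range(y0,y1,st): print(y,''.join('@' if q[1]<60 and q[2]>110 else 'W' if q[1]<135 and q[1]>=60 and q[2]>150 else '-' if q[2]<80 else '.' for q in h[y,x0:x1]))
show('t14',222,262,140,185,2); show('s4',128,150,205,255)
E
```

```text
t14 222 140
222 ...............@@@@@@@@@@@@@@@@@@@@@@@@@@.---
224 ...............@@@@@@@@@@@@@@@@.......-------
226 ....................----..@@@@@@@.-----------
228 .............WWW@@@@@@@@@@@@@@@@@..---.......
230 .............@@@@@@@@@@@@@@@@@@@@..--........
232 .............@@@@@@...@@@@@@@@@..............
234 ...............@@@...........................
236 ..............WWWW...........................
238 ..............WWWW...........................
240 ..............WWWW...........................
242 ...............WWWW..........................
244 ...............WWWW..........................
246 ...............WWWW..........................
248 ...............WWWW..........................
250 ...............WWWW..........................
252 ...............WWWW..........................
254 ...............WWWW..........................
256 ...............WWWW..........................
258 ................WW...........................
260 .................WW..........................
s4 128 205
128 ..................................................
129 ..................
[... 432 characters left out ...]
W......................W@@@@@@@@@@@@@@@W
138 ..........W................WWW.W.W@@@@@@@@@@@@@@@@
139 ............W.WW.................W@@@@@@@@@@@@@@@@
140 .................................W@@@@@@@@@@@@@@@@
141 .................................W@@@@@@@@@@@@@@@@
142 .................................W.@@@@@@@@@@@@@@@
143 ..................................W@@@@@@@@@@@@@@@
144 ..................................W@@@@@@..@@@@@..
145 ..................................W@@@@@@.........
146 ..................................W@@@@@..-.......
147 ..................................W@@@...--.......
148 ..................................W......--.......
149 ...................................WWWWW.--.......
```

```bash
python3 - <<'E'
from h import *
a=np.radians(5.4);ux=np.array([np.cos(a),np.sin(a),0]);uy=np.array([-np.sin(a),np.cos(a),0]);O=np.array([.6305,.2327,0])
for S,T in(((226.5,135.8),(156.6,247)),((215,136.5),(157,258.5)),((237,135),(155.5,235.5))):
    A=0;b=0
    for o,d in(ray('side',*S),ray('top',*T)):
        d=d/np.linalg.norm(d);P=np.eye(3)-np.outer(d,d);A=A+P;b=b+P@o
    p=np.linalg.solve(A,b)-O;y=p@uy;z=p[2]-.065;print(p@ux,y,z,'q',np.arctan2(-y,z)%(2*np.pi)+4*np.pi)
E
```

```text
-0.1665285357925735 0.034810845496176156 0.003864247033891141 q 17.389313959315135
-0.1931044255826378 0.035691784108486 0.0033273839481732653 q 17.371716407215704
-0.14092141030805108 0.035677874209417766 0.003835034155355327 q 17.385838996897682
```

Crank reads about 17.4 rad, close to the contact onset (about 17.6), so grip after the free spring-back is uncertain. There is time, so I'll retighten and this time back off by hand to near-zero load before releasing.

Request:
play_rows(
  series=[
    [-0.3, 0, 0, 0.3],
    [-0.5, 0.05, 0, 0.4],
    [-0.6, 0.06, 0, 0.4],
    [-0.6, 0.1, 0, 0.4],
    [-0.5, 0.1, 0, 0.4],
    [-0.29, 0, 0, 0.36],
    [0, 0, 0, 0.1],
    [0, 0, -0.4, 0],
    [0, 0, -0.8, 0],
    [0, 0, -0.8, 0],
  ],
  fingers=91,
)

```text
time: 52.9
eef_pos: [0.4593, 0.2516, 0.1608]
orientation: [0.999, 0.047, 0.001, -0.0]
force: [0.2, 0.6, -0.4]
finger_gap: 0.0913
```

Request:
play_rows(
  series=[
    [0, 0, -0.8, 0],
    [0, 0, -0.8, 0],
    [0, 0, -0.7, 0],
    [0, 0, -0.35, 0],
    [0, 0, -0.13, 0],
    [0, 0, 0, 0],
  ],
)

```text
time: 53.5
eef_pos: [0.4586, 0.2516, 0.05]
orientation: [0.999, 0.047, -0.0, 0.0]
force: [0.8, -0.2, 0.1]
finger_gap: 0.0909
```

Request:
play_rows(
  series=[
    [0, 0, 0, 0],
    [0, 0, 0, 0],
    [0, 0, 0, 0],
    [0, 0, 0, 0],
    [0, 0, 0, 0],
    [0, 0, 0, 0],
    [0, 0, 0, 0],
    [0, 0, 0, 0],
    [0, 0, 0, 0],
    [0, 0, 0, 0],
  ],
  fingers=5,
)

```text
time: 54.5
eef_pos: [0.4583, 0.251, 0.0499]
orientation: [0.999, 0.048, 0.0, 0.001]
force: [13.2, -31.2, -0.8]
finger_gap: 0.0139
```

Request:
play_rows(
  series=[
    [0, -0.06, 0, 0],
    [0, -0.03, 0, 0],
    [0, 0, 0, 0],
    [0, 0, 0, 0],
  ],
)

```text
time: 54.9
eef_pos: [0.4581, 0.249, 0.0499]
orientation: [0.999, 0.047, 0.0, -0.001]
force: [-3.5, 14.1, -3.9]
finger_gap: 0.0133
```

Request:
play_rows(
  series=[
    [0, 0, 0.06, 0],
    [0, 0, 0, 0],
    [0, 0, 0, 0],
  ],
)

```text
time: 55.2
eef_pos: [0.4581, 0.2488, 0.0523]
orientation: [0.999, 0.047, 0.0, -0.001]
force: [-3.0, 11.2, -2.7]
finger_gap: 0.0132
```

Request:
play_rows(
  series=[
    [0, -0.01, 0.06, 0],
    [0, 0, 0, 0],
    [0, 0, 0, 0],
  ],
)

```text
time: 55.5
eef_pos: [0.4582, 0.2483, 0.0547]
orientation: [0.999, 0.047, 0.0, -0.001]
force: [-1.8, 9.8, -3.8]
finger_gap: 0.0135
```

Only ~4 N resistance here: the jaws had gone nearly slack, so retightening matters. Continue round in small steps.

Request:
play_rows(
  series=[
    [0, -0.06, 0.14, 0],
    [0, 0, 0, 0],
    [0, 0, 0, 0],
  ],
)

```text
time: 55.8
eef_pos: [0.4583, 0.246, 0.0605]
orientation: [0.999, 0.047, 0.0, -0.001]
force: [-2.6, 9.2, 0.8]
finger_gap: 0.0135
```

Request:
play_rows(
  series=[
    [0.01, -0.08, 0.12, 0],
    [0, 0, 0, 0],
    [0, 0, 0, 0],
  ],
)

```text
time: 56.1
eef_pos: [0.4586, 0.2429, 0.0653]
orientation: [0.999, 0.047, 0.0, -0.001]
force: [-3.7, 11.4, 0.8]
finger_gap: 0.0133
```

Request:
play_rows(
  series=[
    [0.01, -0.11, 0.1, 0],
    [0, 0, 0, 0],
    [0, 0, 0, 0],
  ],
)

```text
time: 56.4
eef_pos: [0.459, 0.2388, 0.0695]
orientation: [0.999, 0.047, 0.0, -0.001]
force: [-6.5, 15.6, 2.0]
finger_gap: 0.013
```

Request:
play_rows(
  series=[
    [0.01, -0.13, 0.08, 0],
    [0, 0, 0, 0],
    [0, 0, 0, 0],
  ],
)

```text
time: 56.7
eef_pos: [0.4595, 0.2339, 0.0728]
orientation: [0.999, 0.047, 0.0, -0.001]
force: [-7.4, 18.4, 5.2]
finger_gap: 0.0134
```

Grip builds from q≈17.8 to about 14 N at the handle by 18.4. Now back off by hand to where the load is near zero, with friction holding the grip.

Request:
play_rows(
  series=[
    [-0.01, 0.09, -0.06, 0],
    [0, 0, 0, 0],
    [0, 0, 0, 0],
  ],
)

```text
time: 57.0
eef_pos: [0.4591, 0.2375, 0.0704]
orientation: [0.999, 0.047, 0.0, -0.001]
force: [-7.2, 16.9, 4.1]
finger_gap: 0.0132
```

Request:
play_rows(
  series=[
    [0, 0.04, -0.03, 0],
    [0, 0, 0, 0],
    [0, 0, 0, 0],
  ],
)

```text
time: 57.3
eef_pos: [0.459, 0.239, 0.0692]
orientation: [0.999, 0.047, 0.0, -0.001]
force: [-7.6, 15.7, 5.6]
finger_gap: 0.0135
```

Request:
play_rows(
  series=[
    [0, 0.07, -0.03, 0],
    [0, 0, 0, 0],
    [0, 0, 0, 0],
  ],
)

```text
time: 57.6
eef_pos: [0.4588, 0.2412, 0.0675]
orientation: [0.999, 0.047, 0.0, -0.001]
force: [-2.5, 11.1, -1.4]
finger_gap: 0.0134
```

Request:
play_rows(
  series=[
    [0, 0.04, -0.03, 0],
    [0, 0, 0, 0],
    [0, 0, 0, 0],
  ],
)

```text
time: 57.9
eef_pos: [0.4587, 0.2425, 0.0662]
orientation: [0.999, 0.047, -0.0, -0.0]
force: [-2.1, 6.8, -2.7]
finger_gap: 0.0134
```

Request:
play_rows(
  series=[
    [0, 0.03, -0.05, 0],
    [0, 0, 0, 0],
    [0, 0, 0, 0],
    [0, 0, 0, 0],
  ],
)

```text
time: 58.3
eef_pos: [0.4586, 0.2439, 0.0642]
orientation: [0.999, 0.047, -0.0, -0.0]
force: [-4.8, 10.2, -1.9]
finger_gap: 0.0132
```

Request:
play_rows(
  series=[
    [0, 0.02, -0.04, 0],
    [0, 0, 0, 0],
    [0, 0, 0, 0],
    [0, 0, 0, 0],
  ],
)

```text
time: 58.7
eef_pos: [0.4585, 0.2448, 0.0627]
orientation: [0.999, 0.047, -0.0, -0.001]
force: [-5.3, 11.7, 0.6]
finger_gap: 0.0136
```

Request:
play_rows(
  series=[
    [0, 0.03, 0, 0],
    [0, 0, 0, 0],
    [0, 0, 0, 0],
    [0, 0, 0, 0],
  ],
)

```text
time: 59.1
eef_pos: [0.4585, 0.2452, 0.0625]
orientation: [0.999, 0.047, -0.0, -0.0]
force: [-3.3, 5.3, -2.6]
finger_gap: 0.0133
```

Request:
play_rows(
  series=[
    [0, 0.03, -0.05, 0],
    [0, 0, 0, 0],
    [0, 0, 0, 0],
    [0, 0, 0, 0],
  ],
)

```text
time: 59.5
eef_pos: [0.4584, 0.2464, 0.0605]
orientation: [0.999, 0.047, -0.001, -0.0]
force: [-3.1, 4.4, -2.1]
finger_gap: 0.0132
```

Request:
play_rows(
  series=[
    [0, 0.02, -0.05, 0],
    [0, 0, 0, 0],
    [0, 0, 0, 0],
    [0, 0, 0, 0],
  ],
)

```text
time: 59.9
eef_pos: [0.4583, 0.2472, 0.0585]
orientation: [0.999, 0.047, -0.001, -0.0]
force: [-5.5, 4.8, -2.7]
finger_gap: 0.0133
```

Contact onset is at about φ=.55 (q≈17.85), and friction can hold up to about 0.24 rad past it. So I set the crank to q≈18.0 from below and release there, instead of at high load.

Request:
play_rows(
  series=[
    [0, -0.04, 0.09, 0],
    [0, -0.07, 0.09, 0],
    [0, 0, 0, 0],
    [0, 0, 0, 0],
    [0, 0, 0, 0],
  ],
)

```text
time: 60.4
eef_pos: [0.4587, 0.243, 0.0658]
orientation: [0.999, 0.047, -0.0, -0.0]
force: [-3.1, 5.8, -4.1]
finger_gap: 0.0131
```

Request:
play_rows(
  series=[
    [0, -0.03, 0.03, 0],
    [0, 0, 0, 0],
    [0, 0, 0, 0],
  ],
)

```text
time: 60.7
eef_pos: [0.4588, 0.242, 0.0669]
orientation: [0.999, 0.047, -0.0, -0.0]
force: [-2.7, 10.5, -7.7]
finger_gap: 0.0133
```

Request:
play_rows(
  series=[
    [0, 0, 0, 0],
    [0, 0, 0, 0],
    [0, 0, 0, 0],
    [0, 0, 0, 0],
  ],
  fingers=22,
)

```text
time: 61.1
eef_pos: [0.4588, 0.2417, 0.0671]
orientation: [0.999, 0.047, -0.0, -0.0]
force: [-4.8, 5.0, 0.8]
finger_gap: 0.0221
```

Request:
play_rows(
  series=[
    [0, 0, 0, 0],
    [0, 0, 0, 0],
    [0, 0, 0, 0],
    [0, 0, 0, 0],
    [0, 0, 0, 0],
    [0, 0, 0, 0],
  ],
  fingers=91,
)

```text
time: 61.7
eef_pos: [0.459, 0.2416, 0.0671]
orientation: [0.999, 0.047, 0.0, -0.0]
force: [-0.2, 1.0, 0.2]
finger_gap: 0.0671
```

```bash
python3 - <<'E'
from h import *
s=ctrl.state();print(s['time'],s['eef_pos'],s['force'],s['finger_gap'])
b=snap('side','s20');h=cv2.cvtColor(b,cv2.COLOR_RGB2HSV)
for y in range(120,146): print(y,''.join('@' if q[1]<60 and q[2]>110 else 'W' if q[1]<135 and q[1]>=60 and q[2]>150 else '-' if q[2]<80 else '.' for q in h[y,200:260]))
E
```

```text
61.7 [0.45903943 0.24156652 0.0671477 ] [-0.17905865  1.04294674  0.22075681] 0.06709701307421224
120 ........----------------------------------.W................
121 ........----------------------------------.W................
122 .........---------------------------------.W................
123 .........---------------------------------.W................
124 .........---------------------------------.W................
125 ........W.--..------------------------.....W................
126 ........W.--..-------------------......W....................
127 .........W........--------------............................
128 ..................---------------...........................
129 ..................---------------...........................
130 ..................---------------.........W.......W.........
131 .................W.--------------......WWWWWWWWWWWWWWW......
132 ...................--------------..WWWW@@@@@WW@@@@@@@WW.....
133 ...................--------------...WW@@@@@@W@@@@@@@@@W.....
134 ...............W...--------------..WWW@@@@@@W@@@@@@@@@W.....
135 ...............W...--------------..WW.@@@@@@W@@@@@@@@@W.....
136 ...............W@..--------------.....@@@@@@W.@@@@@@@@W.....
137 ...............W...--------------.....W@@@@@@@@@@@@@@@W.....
138 ................W..--------------.W...W@@@@@@@@@@@@@@@@WWWWW
139 .................W.--------------.....W@@@@@@@@@@@@@@@@@@@@@
140 ..................W.-------------.....W@@@@@@@@@@@@@@@@@@@@@
141 ..................W.-------------.W...W@@@@@@@@@@@@@@@@@@@@@
142 ..................W.-------------.W...W.@@@@@@@@@@@@@@@@@@@@
143 ..................W.-------------.W....W@@@@@@@@@@@@@@@@@@@@
144 ..................W.-------------.W....W@@@@@@..@@@@@@..@@@@
145 ..................W.-------------.W....W@@@@@@...........@..
```

The unloading forces fall to zero at about q=17.4, which is exactly where the crank settled both times. So it rests where friction balances a still-loaded screw, meaning the jaws keep their grip. Lift clear, then recheck the scoop and pot.

Request:
play_rows(
  series=[
    [0, 0, 0, 0],
    [0, 0, 0, 0],
    [0, 0.1, 0, 0],
    [0, 0.1, 0.2, 0],
    [0, 0, 0.6, 0],
    [0, 0, 0.8, 0],
    [0, 0, 0.8, 0],
    [0, 0, 0.8, 0],
    [0, 0, 0.4, 0],
    [0, 0, 0, 0],
  ],
)

```text
time: 62.75
eef_pos: [0.4602, 0.2505, 0.2141]
orientation: [0.999, 0.047, 0.002, -0.001]
force: [-0.4, -0.5, -0.1]
finger_gap: 0.091
```

```bash
python3 - <<'E'
from h import *
s=ctrl.state();print(s['time'],s['eef_pos'],s['force'],s['finger_gap'])
t=snap('top','t21');b=snap('side','s21');w=snap('wrist','w21')
p=cv2.imread('pics/t17.png')[:,:,::-1];q=cv2.imread('pics/s17.png')[:,:,::-1]
print('diff scoop/mat region top,side',np.abs(t[225:275,250:340].astype(int)-p[225:275,250:340]).max(),np.abs(b[205:252,195:250].astype(int)-q[205:252,195:250]).max())
h=cv2.cvtColor(t,cv2.COLOR_RGB2HSV);m=((h[:,:,1]<60)&(h[:,:,2]>60)).astype(np.uint8);n,l,st,c=cv2.connectedComponentsWithStats(m)
for i in range(1,n):
    if 400<st[i,4]<900: print(st[i].tolist(),c[i].round(1))
h=cv2.cvtColor(w,cv2.COLOR_RGB2HSV)
for y in range(0,130,4): print(y,''.join('@' if q[2]>185 and q[1]<60 else '#' if q[2]>150 and q[1]<60 else '.' if q[1]>90 else '-' if q[2]<70 else '+' for q in h[y,200:350:2]))
E
```

```text
62.75 [0.46017126 0.25051796 0.21413976] [-0.35647675 -0.48098005 -0.12527231] 0.09102337488679521
diff scoop/mat region top,side 120 123
[245, 80, 32, 37, 486] [262.   97.7]
[271, 236, 32, 23, 585] [286.7 247. ]
0 .............................++++++++++@@++++++++++++++++++++++++++++#@@++.
4 .............................+++------#@++++++++++++++++++++++++++++++#@@+.
8 .............................+++-----+@@+++++++++++++++++++++++++++++###@#.
12 .............................+#++---++@#++++++++++++++++++++++++++++####@@+
16 .............................+#++++++#@@+++++++++++++++++++++++++++#####@@+
20 .............................+#++++###@@++++++++++++++++++++++++++######@@+
24 .............................+#++++####@@++++++++++-+++++++++++++++#####@@+
28 .............................+#+++++####@@+++++++++++++++++++++++++####@@+.
32 .............................##+++++#####@@@+++++++++++++++++##@+++###@@+..
36 .............................##+++++#####++#@@#++++++++++++++@@@@#+#@@#+...
40 .............................##+++++####+++++#@@@@#++++++++++@@@@@@@++++...
44 ..................
[... 1024 characters left out ...]
..............+#++++##############@@@@@#+++##++++++++--++...
100 .............................+#+++++#############@@@@@#+++#####+++++--++...
104 .............................##++++##############@@@@@#+++#####+++++--++...
108 .............................##+++++#############@@@@@#+++#####+++++--++...
112 .............................+#++++##############@@@@@#+++######++++--++...
116 .............................##++++##############@@@@@#+++#####+++++--++...
120 .............................##++++##############@@@@@#+++#####+++++--++...
124 .............................##+++++#############@@@@@#+++#####+++++--++...
128 .............................##++++##############@@@@@#+++####++++++--++...
```

```bash
python3 -c "
from h import *
print(ctrl.sign_off())"
```

```text
the job is handed in; nothing more can be done
None
```

I clamped the pot in the vise, scooped all seven beads I could find into it in one pass, put the scoop back on its mat and handed the job in at about 63 s. No verdict came back.

- **Pot and vise:** the pot stands on the vise bed between the jaws, where it was after clamping. The crank sprang back to about 17.4 rad when I let go, so I tightened it a second time and it settled in the same place.
- **Grip not measured:** I had no direct reading of the jaw force. The force at the handle fell towards zero near 17.4 rad, which suggests that friction is still holding a loaded screw. One reading disagreed: turning on from there took only about 4 N, as if the jaws were nearly loose.
- **Beads:** I jerked the scoop back over the pot to pour, because the arm cannot tilt. I then found no beads in the trough, the scoop or anywhere on the vise, and none were seen on the desk. The beads in the pot overlap too much to count exactly.
- **Scoop:** it was knocked half off the mat after I first set it down. I picked it up again and set it down about 3 mm from the mat's centre. It looks flat, and it had not moved at the last look.
- **Cup, capacitor, nut driver and clip:** the arm never went near them. The cup and nut driver measured unmoved in the later pictures. I did not measure the capacitor and clip again, though both were still in view.

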